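# Pack the sample cups into their case, angle the tongued cover board in and lock it

### The arm

A 6-joint arm with a two-finger parallel gripper is mounted at the origin on the work surface; the furniture and walls round the work are solid. World frame = base frame: x ahead of the robot, y to its left, z up, the work surface at z = 0. Lengths are in m, angles in rad, forces in N, time in s.
With the tool pointing down it reaches from about 0.35 to 0.775 m from the base axis. Payload 5.5 kg.
Tool frame: the origin (TCP) lies between the finger pads; the fingertips stand 17 mm ahead of it and the grasp point (between the pads) lies 2 mm behind it (env.finger_overhang is the distance from the TCP to the fingertips, in m); z points along the fingers, y is the line along which they close (so a half turn about z gives the same grasp; the last joint's range is limited). The gripper opens to 85 mm and grips with 20 to 120 N. Pads are 22 mm wide; open, the fingers measure 114 mm over their backs; the gripper's body (76 mm by 85 mm) begins 54 mm behind the grasp point. The pads swing forward as they close: fully open they stand 13 mm farther back than shut.
Start: joints at [-1.473, 0.313, 0.046, 1.304, 0, 1.431], TCP at [0.135, -0.559, 0.248] pointing down, gripper open.
Joint ranges: [-2.76, 2.76], [-0.86, 1.69], [-1.03, 1.26], [-2.2, 2.34], [-1.47, 1.5], [-3.14, 3.14]. Speed limits (rad/s): [2.57, 2.57, 3.14, 3.14, 3.14, 3.14].

### API

Orientations are given as a unit quaternion [w, x, y, z].
In Python, from workcell import env gives the robot as it stands. The module is installed in compiled form; this text tells all that it offers.
- The arm moves only by the shell command python3 -m pendant 'ROWS' [FORCE]. ROWS is JSON, a list of rows, each a list of 5 numbers: the gripper's target within -1 to 1 (fully open at 1, half-way at 0, shut at -1), then the shift along the tool's x, y, z in m, then the turn about the tool's z in rad. A call has 1 to 8 rows; each row shifts and turns the commanded pose from where the row before left it, along the tool's axes as they then stand; what a row does not reach is not made up. A row lasts 1/8 s, in which the tool goes at most 62.5 mm and 10.7 degrees, less where a joint would pass 70% of its speed; a pose out of reach is approached as far as the arm can. A call with a gripper value outside its range is refused whole. The fingers move at their own pace and stop on an object; FORCE is the grip in N (left out, the last holds). Time passes only in rows, so rows that do not move let the fingers close. It gives the time, the measured TCP pose, the force, the opening and the grip force at its end, in the units of the state.
- env.get_state(): the state, without advancing time (a new reading comes with each control period).
- env.read_camera(name): name is "scene" or "top"; returns the picture (384x512x3 uint8, red, green, blue); there is no depth.
- env.calibration(name): a dict with "K" (3x3 intrinsics, pixels), "distortion" ([k1, k2, p1, p2, k3] as OpenCV has them; the pictures are not rectified), "T" (4x4, takes a point from camera to world coordinates). Camera axes: x right, y down, z forward; pixel columns grow to the right and rows downward; lengths in m; the calibration is good to about 2 mm. A picture is of the moment at which its call begins. calibration takes no time and is no camera call.
- env.hand_in(): hands the job in; it is judged then, once.
Trained networks look in the newest picture that a camera, given by its name, has taken for a name from the list of things; names that differ only in an ending like _2 or _b are one class to them, and where a whole thing is asked for, a point or a joint stands for the part that bears it (a point fixed in the world has none). Each returns a list of dicts, best first, with "score" (0 to 1); they miss things now and then, are a little off and sometimes report something else, mostly with a low value. They report only what shows in the picture. A call takes as long as a camera call. They do not tell look-alikes from the thing itself.
- env.recognise(camera, label): "centre" ([column, row] in pixels, amid what is visible of it).
The state is a dict: "clock": time; "joint_pos": joint angles; "qvel": joint speeds; "tau": joint torques, N m; "tcp_pos": TCP position; "orientation": TCP orientation; "wrist_force": force on the tool from outside, world axes, zero at the start; "ft_torque": the same for the moment, N m; "finger_gap": finger opening in m; "grip_force": force on a finger pad.
Only numpy, scipy, OpenCV 4.12 (cv2) and the standard library are available. Lean on these libraries where they do the work, as an engineer would, in place of code of your own. Each camera call takes 0.05 s, during which the arm holds its last target. There are 200 camera calls.

### The job

Put the sample cups away: first pull the case's lock slide fully back towards the robot, then nest every loose cup into the cup that already stands in the case, so that they form one upright stack. Then fit the cover board: angle its tongue into the groove under the far lip of the case, lower the board until it lies flat and fully seated inside the rim, and finally push the lock slide fully home over it to its end stop. Leave the other things on the bench alone.

Things in the scene. Friction and masses are not known exactly. Their poses are not given: they have to be found in the camera images.
- case: grey storage case fixed to the bench, open on top, 272 (x) x 188 (y) x 127 mm high. Origin: on the table under the well, 18 mm beyond the middle of its length; x points away from the robot, from the lock (near end) to the groove (far end), y left, z up. In its frame (mm): floor top z = 8; well open from x = -68 to 80, y = -82 to 82; side walls to z = 120, inner faces y = +-82
- board_seat (a point): where board_mid lies when seated (play -6 to +7 mm in x, +-5 in y), axes as the case's, at (0, 0, 114) mm in its frame. The board then rests on a front ledge (case x -84 to -68, top z 108) and on the groove's lower jaw. In front of it: lock housing, case x -152 to -86, top z 118, rails to z 130
- groove (a point): middle of the top of the groove's lower jaw, a 4 mm wall at case x 80 to 84, top z 108 mm; axes as the case's. Behind it the groove, open to -x: case x 84 to 111, floor z 94. Over it the metal lip: case x 87 to 118, underside z 119, top z 127. The tongue goes over the jaw and under the lip; straight down the board cannot go in, the lip bars its tongue
- seat (a point): the place of the cup stack: centre of a shallow ring on the case's floor, 8 mm above the table, at x = 6, y = 0 in the case's frame
- lock (a joint): lock slide on the case's near end, m: 0 = pulled fully back towards the robot (its bolt is clear of the board's opening), 0.040 = pushed fully home to its end stop (the bolt covers the board's near edge by 34 mm). Grows along the case's +x. Friction about 2.5 N, stays where it is left. The bolt is a 62 x 60 x 7 mm steel plate with its underside 3.5 mm above the seated board
- lock_grip (a point): centre of the slide's black grip block, 24 mm (x) x 22 mm (y) x 30 mm high, standing on the bolt plate; axes as the case's. In the case's frame at x = -118 mm + lock, z = 144.5 mm
- board: the cover board (the same body as board_mid, origin in the middle of the plate's underside)
- board_mid (a point): white cover board lying flat, rib up, on the table: plate 160 (x) x 154 (y) x 12 mm, 0.25 kg; along its +x edge a tongue 20 mm long in x, 154 mm wide, 6 mm thick, flush with the underside. On top a metal grip rib in the middle, parallel to the tongue: 14 mm in x, 70 mm in y, from 6 to 36 mm above this point. This point: the centre of the plate, half-way through it; z = plate normal
- cup_0_mid (a point): steel sample cup standing loose on the ring in the case: 42 mm high, foot 40 mm across, tapering out to 54 mm at 28 mm height, then a stepped-out straight collar 62 mm across from 30 to 42 mm height, 2.5 mm wall, open at the top (mouth 57 mm). Point: its centre, 21 mm above its underside. Nested cups rest collar on rim, each about 14 mm higher than the one under it
- cup_1_mid (a point): one of the loose sample cups (cup_1 to cup_4: three or four are there), same shape as cup_0, standing mouth up on the table to the right; centre, 21 mm above its underside
- cup_2_mid (a point): one of the loose sample cups (cup_1 to cup_4: three or four are there), same shape as cup_0, standing mouth up on the table to the right; centre, 21 mm above its underside
- cup_3_mid (a point): one of the loose sample cups (cup_1 to cup_4: three or four are there), same shape as cup_0, standing mouth up on the table to the right; centre, 21 mm above its underside
- cup_4_mid (a point): one of the loose sample cups (cup_1 to cup_4: three or four are there), same shape as cup_0, standing mouth up on the table to the right; centre, 21 mm above its underside
- wash_bottle: white squeeze bottle with a bent spout, 156 mm high, near the robot, at the left edge; not part of the job
- beaker: glass beaker, 74 mm across and 87 mm high, at the back right; not part of the job
- tally_counter: small round hand counter at the back; not part of the job
Mind the look-alikes: they are no part of the job. Leave any blue look-alike of the part that bears cup_2_mid alone. What is shaped like the part that bears cup_1_mid but red is not meant.

How it is judged:
By the outcome, as a careful person would: the job done as asked, in the order asked, and still so for the second after the job is handed in, with the robot touching nothing.
Of cup_1, cup_2, cup_3, cup_4 only 3 to 4 are there at a start; the rules pass over those that are not, and their reading is None.
At some moment in a run one of cup_1, cup_2, cup_3, cup_4, board may be knocked a few centimetres aside while the robot is not near it.
It also fails if it takes over 208 s, if anything falls off the work surface, if the arm or the gripper's body presses on something with over 40 N, if the wrist force passes 120 N, or if a joint passes its speed limit or range.

## Working session

There is one attempt and no reset: what is moved stays moved. The work goes in short steps, Python scripts to look and compute and a shell command to move; the robot and the scene stay as the last step left them, time stands still between calls to the robot, and variables do not carry over. Pictures are saved under pics/ and viewed, at most 14 in all, crops included, and the job is handed in when it is done.

```bash
mkdir -p pics; cat > h.py <<'E'
import numpy as np, cv2
from workcell import env
def snap(n,f=None):
    im=env.read_camera(n)
    if f: cv2.imwrite('pics/'+f,im[:,:,::-1])
    return im
def ray(n,px):
    c=env.calibration(n);K=np.array(c['K']);T=np.array(c['T'])
    u=cv2.undistortPoints(np.array([[px]],float),K,np.array(c['distortion']))[0,0]
    return T[:3,3],T[:3,:3]@np.array([u[0],u[1],1])
def at(n,px,z):
    o,d=ray(n,px);return o+d*(z-o[2])/d[2]
def pix(n,P):
    c=env.calibration(n);T=np.linalg.inv(np.array(c['T']))
    r,_=cv2.Rodrigues(T[:3,:3])
    return cv2.projectPoints(np.array(P,float).reshape(-1,1,3),r,T[:3,3],np.array(c['K']),np.array(c['distortion']))[0][:,0]
E
python3 - <<'E'
from h import *
a=snap('scene','s1.png');b=snap('top','t1.png')
for n in('scene','top'): print(n,np.round(env.calibration(n)['T'],3).tolist(),np.round(env.calibration(n)['K'],1).tolist())
for l,z in (('cup_1_mid',.021),('cup_0_mid',.03),('board',.012),('lock_grip',.1445),('case',.12),('seat',.008),('groove',.108)):
  for n in('scene','top'):
    for r in env.recognise(n,l)[:7]:
        print(l,n,np.round(r['centre'],1),round(r['score'],2),np.round(at(n,r['centre'],z),3))
print(env.get_state())
E
```

```text
scene [[-0.447, -0.64, 0.625, -0.355], [-0.894, 0.321, -0.311, 0.451], [-0.001, -0.698, -0.716, 1.127], [0.0, 0.0, 0.0, 1.0]] [[442.6, 0.0, 255.6], [0.0, 442.6, 188.0], [0.0, 0.0, 1.0]]
top [[-0.006, -0.988, 0.157, 0.35], [-1.0, 0.011, 0.027, -0.012], [-0.028, -0.157, -0.987, 1.24], [0.0, 0.0, 0.0, 1.0]] [[410.0, 0.0, 259.9], [0.0, 410.0, 185.2], [0.0, 0.0, 1.0]]
cup_1_mid scene [278.8 230.2] 0.72 [ 0.409 -0.012  0.021]
cup_1_mid scene [367.4 200.4] 0.63 [ 0.387 -0.345  0.021]
cup_1_mid top [273.8 228.8] 0.64 [ 0.413 -0.019  0.021]
cup_1_mid top [379.9 237.6] 0.58 [ 0.385 -0.329  0.021]
cup_0_mid scene [178.9 219.1] 0.65 [0.589 0.26  0.03 ]
cup_0_mid top [179.9 181.5] 0.61 [0.556 0.262 0.03 ]
board scene [262.6 200.3] 0.76 [ 0.556 -0.029  0.012]
board top [276.7 180.3] 0.76 [ 0.56  -0.029  0.012]
lock_grip scene [188.1 223.5] 0.73 [0.463 0.262 0.144]
lock_grip top [170.7 209.9] 0.8 [0.459 0.259 0.145]
case scene [185.  224.7] 0.8 [0.483 0.267 0.12 ]
case top [179.2 191. ] 0.97 [0.514 0.243 0.12 ]
case top [277.9 181.4] 0.6 [ 0.538 -0.031  0.12 ]
seat scene [185.5 227.7] 0.97 [0.563 0
[... 311 characters left out ...]
108]
{'clock': 0.8, 'joint_pos': array([-1.47258200e+00,  3.13161607e-01,  4.61085355e-02,  1.30361030e+00,
       -1.18143951e-05,  1.43118760e+00]), 'qvel': array([-0.00096898,  0.00194867, -0.00142855,  0.00147057, -0.00037649,
        0.00116615]), 'tau': array([-1.15899544e-03, -4.80393898e+01,  2.98792881e+01, -1.14660847e-04,
       -2.24250834e-04, -1.30479145e-05]), 'tcp_pos': array([ 0.13544905, -0.55885778,  0.24834854]), 'orientation': array([ 6.63413322e-05,  9.92938349e-01,  1.18631489e-01, -7.28173878e-06]), 'wrist_force': array([0.23318724, 0.12025036, 0.56267261]), 'ft_torque': array([0.04438742, 0.02662188, 0.01313004]), 'grip_force': 0.0, 'finger_gap': 0.08545601496763267}
```

View pics/t1.png

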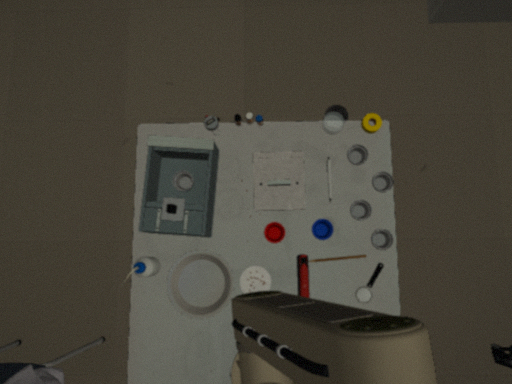

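View pics/s1.png

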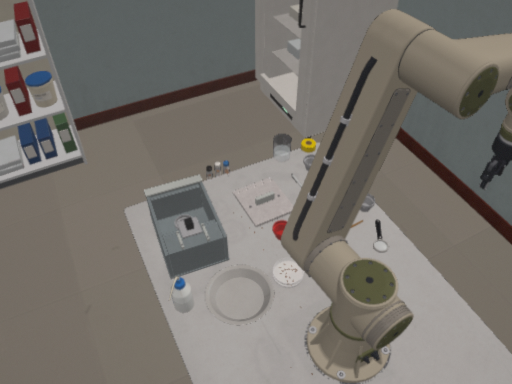

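```bash
cat >> h.py <<'E'
def ortho(im,n,z,x0,x1,y0,y1,s):
    "rows: x from x1 (top) to x0; cols: y from y1 (left) to y0; s px per m"
    h,w=int((x1-x0)*s),int((y1-y0)*s)
    xx,yy=np.meshgrid(x1-np.arange(h)/s,y1-np.arange(w)/s,indexing='ij')
    p=pix(n,np.stack([xx,yy,np.full_like(xx,z)],-1).reshape(-1,3)).reshape(h,w,2).astype(np.float32)
    o=cv2.remap(im,p[...,0],p[...,1],cv2.INTER_CUBIC)
    o=cv2.convertScaleAbs(o,alpha=1.3,beta=10)
    for v in np.arange(np.ceil(x0*20)/20,x1,.05): cv2.line(o,(0,int((x1-v)*s)),(6,int((x1-v)*s)),(255,255,0),1);cv2.putText(o,'%.2f'%v,(8,int((x1-v)*s)+4),0,.35,(255,255,0))
    for v in np.arange(np.ceil(y0*20)/20,y1,.05): cv2.line(o,(int((y1-v)*s),h-1),(int((y1-v)*s),h-7),(255,255,0),1);cv2.putText(o,'%.2f'%v,(int((y1-v)*s)-10,h-9),0,.35,(255,255,0))
    return o
E
python3 - <<'E'
from h import *
im=snap('top')
a=ortho(im,'top',.120,.36,.72,.13,.38,1600)
b=ortho(im,'top',.042,.36,.72,-.40,-.16,1600)
cv2.imwrite('pics/c1.png',np.hstack([a,b])[:,:,::-1])
# grey cups: ring blobs, estimate via template? use hough on ortho z=.042
b=ortho(im,'top',.042,.34,.72,-.42,-.06,2000);g=cv2.GaussianBlur(cv2.cvtColor(b,cv2.COLOR_RGB2GRAY),(7,7),2)
c=cv2.HoughCircles(g,cv2.HOUGH_GRADIENT,1,80,param1=60,param2=18,minRadius=52,maxRadius=72)
print([[round(.72-y/2000,4),round(-.06-x/2000,4),round(r/2,1)] for x,y,r in c[0]] if c is not None else None)
E
```

```text
[[np.float32(0.4108), np.float32(-0.1578), np.float32(30.6)]]
```

View pics/c1.png

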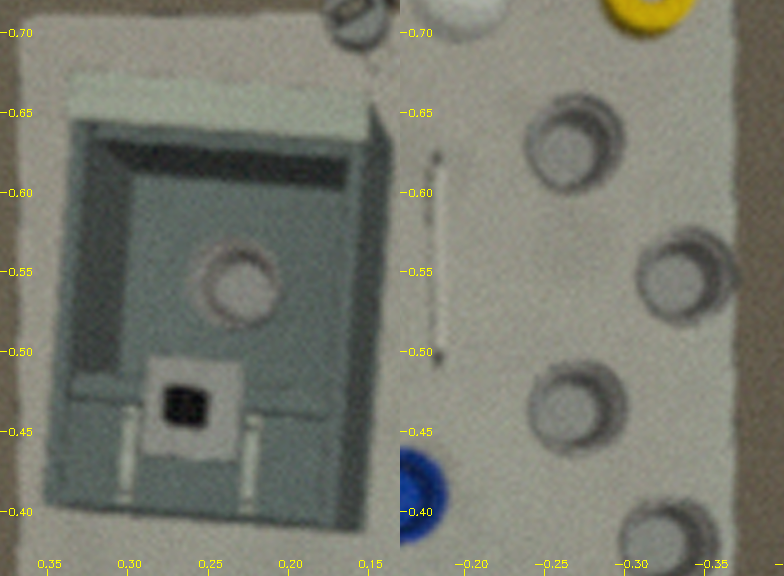

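```bash
cat >> h.py <<'E'
from scipy.optimize import minimize
def rect(x0,x1,y0,y1,z): 
    c=[(x0,y0,z),(x1,y0,z),(x1,y1,z),(x0,y1,z)]
    return [(c[i],c[(i+1)%4]) for i in range(4)]
def place(P,q):
    P=np.array(P,float);c,s=np.cos(q[2]),np.sin(q[2])
    return np.stack([q[0]+c*P[...,0]-s*P[...,1],q[1]+s*P[...,0]+c*P[...,1],P[...,2]],-1)
def fit(ims,segs,q0,rng=(.02,.02,.08),it=3):
    t=np.linspace(.03,.97,40)[:,None]
    S=np.concatenate([np.array(a)*(1-t)+np.array(b)*t for a,b in segs])/1000
    G={}
    for n,im in ims.items():
        g=cv2.GaussianBlur(im.astype(np.float32),(0,0),1.0)
        m=np.sqrt(sum(cv2.Sobel(g,cv2.CV_32F,*d)**2 for d in((1,0),(0,1))).max(2))
        G[n]=np.minimum(m,np.percentile(m,98))
    def sc(q):
        v=0
        for n,m in G.items():
            p=pix(n,place(S,q)).astype(np.float32)
            v-=cv2.remap(m,p[None,:,0],p[None,:,1],cv2.INTER_LINEAR).mean()
        return v
    q=np.array(q0,float);r=np.array(rng)
    for k in range(it):
        gr=[q+r*np.array(d) for d in np.stack(np.meshgrid(*[np.linspace(-1,1,9)]*3),-1).reshape(-1,3)]
        q=min(gr,key=sc);r=r/4
    return q,sc(q)
CASE=rect(87,118,-94,94,127)[:]+[((-68,82,120),(80,82,120)),((-68,-82,120),(80,-82,120)),((-154,94,120),(87,94,120)),((-154,-94,120),(87,-94,120)),((-68,-82,108),(-68,82,108)),((-154,-94,118),(-154,94,118))]
BOARD=lambda top=12,z=0:rect(-80,80,-77,77,12)+[((80,-77,6),(100,-77,6)),((80,77,6),(100,77,6)),((100,-77,6),(100,77,6))]+rect(-7,7,-35,35,42)
BOARDR=rect(-80,80,-77,77,12)+[((-80,-77,6),(-100,-77,6)),((-80,77,6),(-100,77,6)),((-100,-77,6),(-100,77,6))]+rect(-7,7,-35,35,42)
def draw(im,n,segs,q,col=(255,0,0),k=4):
    o=cv2.resize(im,None,fx=k,fy=k,interpolation=cv2.INTER_CUBIC) if im.shape[0]<500 else im
    for a,b in segs:
        p=pix(n,place(np.array([a,b])/1000,q))*k+k/2-.5
        cv2.line(o,tuple(int(v) for v in p[0]),tuple(int(v) for v in p[1]),col,1)
    return o
E
python3 - <<'E'
from h import *
A={n:snap(n) for n in('top','scene')}
for ims in (A,{'top':A['top']},{'scene':A['scene']}):
    q,s=fit(ims,CASE,(.535,.245,-.06));print('case',np.round(q,4),s)
    qb,s=fit(ims,BOARD(),(.545,-.03,0));print('board far',np.round(qb,4),s)
    qr,s=fit(ims,BOARDR,(.565,-.03,0));print('board near',np.round(qr,4),s)
q,_=fit(A,CASE,(.535,.245,-.06));qb,_=fit(A,BOARD(),(.545,-.03,0))
o=draw(A['top'],'top',CASE,q);o=draw(o,'top',BOARD(),qb)
cv2.imwrite('pics/f1.png',o[480:980,540:1260][:,:,::-1])
E
```

```text
Traceback (most recent call last):
  File "h.py", line 51, in fit
    q=min(gr,key=sc);r=r/4
  File "h.py", line 45, in sc
    p=pix(n,place(S,q)).astype(np.float32)
      ~~~^^^^^^^^^^^^^^
  File "h.py", line 14, in pix
    c=env.calibration(n);T=np.linalg.inv(np.array(c['T']))
ValueError: time passes only in moves, steps and waits
```

```bash
sed -i 's/env\.calibration(n)/CAL(n)/' h.py; sed -i '2a from functools import lru_cache\n@lru_cache\ndef CAL(n): return env.calibration(n)' h.py
python3 - <<'E'
from h import *
A={n:snap(n) for n in('top','scene')}
for ims in (A,{'top':A['top']},{'scene':A['scene']}):
    q,s=fit(ims,CASE,(.535,.245,-.06));print('case',np.round(q,4),s)
    qb,s=fit(ims,BOARD(),(.545,-.03,0));print('board far',np.round(qb,4),s)
    qr,s=fit(ims,BOARDR,(.565,-.03,0));print('board near',np.round(qr,4),s)
q,_=fit(A,CASE,(.535,.245,-.06));qb,_=fit(A,BOARD(),(.545,-.03,0))
o=draw(A['top'],'top',CASE,q);o=draw(o,'top',BOARD(),qb)
cv2.imwrite('pics/f1.png',o[480:980,540:1260][:,:,::-1])
E
```

```text
case [ 0.5497  0.2541 -0.09  ] -153.86607
board far [ 0.5397 -0.0259  0.005 ] -79.46924
board near [ 0.5416 -0.0353  0.0238] -83.52039
case [ 0.5491  0.2506 -0.0762] -57.29517
board far [ 0.5441 -0.0203 -0.08  ] -31.389565
board near [ 0.5438 -0.0203 -0.0188] -30.28398
case [ 0.5497  0.2547 -0.0938] -102.2334
board far [ 0.5319 -0.0244 -0.0088] -62.952374
board near [ 0.5494 -0.0362  0.01  ] -56.216724
```

View pics/f1.png

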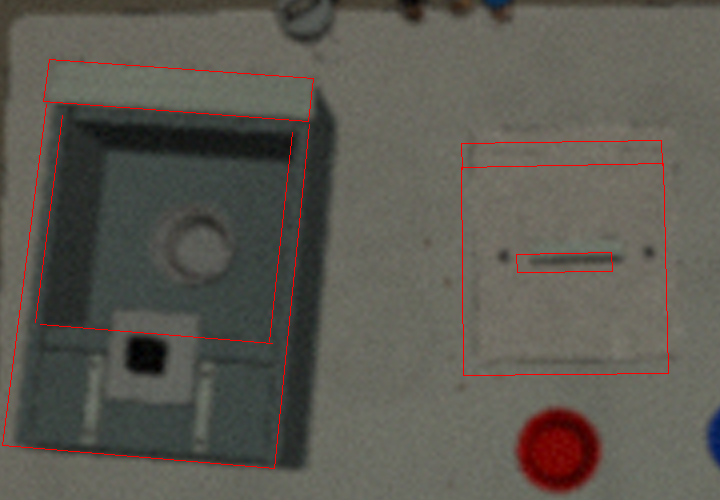

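```bash
python3 - <<'E'
from h import *
from scipy.optimize import least_squares
P=np.array([(118,94,127),(118,-94,127),(87,-94,127),(87,94,127),(-154,0,118)])/1000
px=(np.array([(50,60),(315,80),(310,121),(44,100),(146.5,455)])+[540,480]-1.5)/4
f=lambda q:(pix('top',place(P,q))-px).ravel()*[*[1]*8,1,.3]
r=least_squares(f,(.545,.25,-.07));print(np.round(r.x,4),np.round(r.fun,1))
im=snap('scene');c=cv2.resize(im[160:275,130:300],None,fx=4.5,fy=4.5,interpolation=cv2.INTER_CUBIC)
q=r.x
for a,b in CASE[:4]:
    p=(pix('scene',place(np.array([a,b])/1000,q))-[130,160])*4.5+1.75
    cv2.line(c,tuple(int(v) for v in p[0]),tuple(int(v) for v in p[1]),(255,0,0),1)
cv2.imwrite('pics/s2.png',cv2.convertScaleAbs(c,alpha=1.3)[:,:,::-1])
E
```

```text
[ 0.5498  0.2518 -0.0797] [ 0.2  0.1 -0.1 -0.7  0.1 -0.2  0.4  0.7 -0.6  0.1]
```

View pics/s2.png

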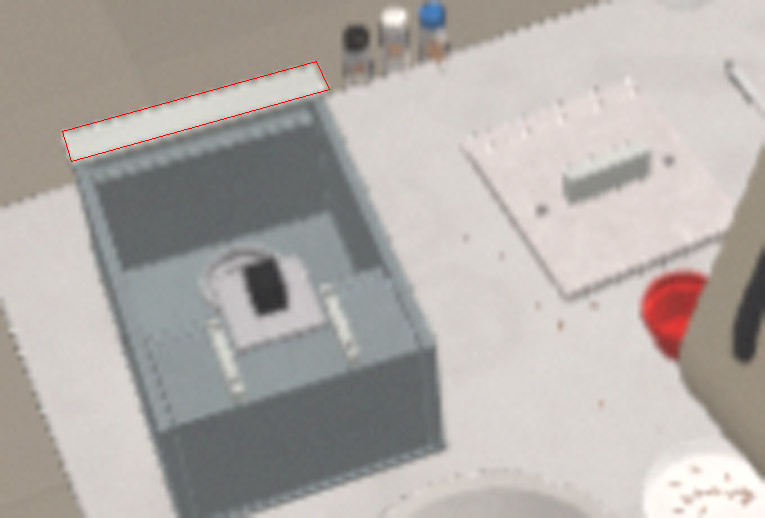

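```bash
cat >> h.py <<'E'
CQ=np.array((.5498,.2518,-.0797))
def cw(x,y,z,q=CQ): return place(np.array([x,y,z])/1000,q)
def go(*wps,turn=0.,st=None):
    "print tool-axis shifts after a turn, through world waypoints"
    s=st or env.get_state();w,x,y,_=s['orientation'];phi=2*np.arctan2(y,x)
    p=np.array(s['tcp_pos']);print('clk %.1f phi %.3f'%(s['clock'],phi),'p',np.round(p,4),'gap %.4f'%s['finger_gap'])
    phi-=turn;X=np.array([np.cos(phi),np.sin(phi),0]);Y=np.array([np.sin(phi),-np.cos(phi),0])
    for t in wps:
        d=np.array(t)-p;v=np.array([d@X,d@Y,-d[2]]);print('->',np.round(t,4),'tool',np.round(v,4),'rows>=%.1f'%(np.linalg.norm(v)/.0625));p=np.array(t)
E
python3 - <<'E'
from h import *
print(env.finger_overhang)
s=env.get_state();s=dict(s)
go((.40,-.30,.25),cw(-91,0,250),turn=.317)
E
```

```text
0.017
clk 1.1 phi 0.238 p [ 0.1354 -0.5589  0.2483] gap 0.0855
-> [ 0.4  -0.3   0.25] tool [ 0.2432 -0.279  -0.0017] rows>=5.9
-> [0.4591 0.259  0.25  ] tool [ 0.0147 -0.562  -0.    ] rows>=9.0
```

```bash
python3 -m pendant '[[1,0,0,0,0.16],[1,0,0,0,0.157],[1,0.0405,-0.0465,0,0],[1,0.0405,-0.0465,0,0],[1,0.0405,-0.0465,0,0],[1,0.0405,-0.0465,0,0],[1,0.0405,-0.0465,0,0],[1,0.0405,-0.0465,0,0]]'
python3 -m pendant '[[1,0.0015,-0.056,0,0],[1,0.0015,-0.056,0,0],[1,0.0015,-0.056,0,0],[1,0.0015,-0.056,0,0],[1,0.0015,-0.056,0,0],[1,0.0015,-0.056,0,0],[1,0.0015,-0.056,0,0],[1,0.0015,-0.056,0,0]]' 40
python3 - <<'E'
from h import *
go(cw(-91,0,250),cw(-91,0,153))
E
```

```text
clock: 2.1
tcp_pos: [0.401, -0.2985, 0.2486]
orientation: [0.0, 0.999, -0.04, 0.0]
wrist_force: [0.8, -1.2, -0.5]
finger_gap: 0.0853
grip_force: 0.0
clock: 3.1
tcp_pos: [0.4437, 0.0902, 0.2496]
orientation: [-0.023, 1.0, -0.003, -0.0]
wrist_force: [0.2, -1.0, 0.1]
finger_gap: 0.0855
grip_force: 0.0
clk 3.1 phi -0.005 p [0.4437 0.0902 0.2496] gap 0.0855
-> [0.4591 0.259  0.25  ] tool [ 0.0145 -0.169  -0.0004] rows>=2.7
-> [0.4591 0.259  0.153 ] tool [0.    0.    0.097] rows>=1.6
```

```bash
python3 -m pendant '[[1,0,0,0,0],[1,0,0,0,0]]'; python3 - <<'E'
from h import *
go(cw(-91,0,250),cw(-91,0,153))
E
```

```text
clock: 3.35
tcp_pos: [0.4437, 0.088, 0.2494]
orientation: [-0.022, 1.0, -0.005, -0.0]
wrist_force: [0.9, -0.0, 0.5]
finger_gap: 0.0853
grip_force: 0.0
clk 3.4 phi -0.009 p [0.4437 0.088  0.2494] gap 0.0853
-> [0.4591 0.259  0.25  ] tool [ 0.0138 -0.1712 -0.0006] rows>=2.7
-> [0.4591 0.259  0.153 ] tool [0.    0.    0.097] rows>=1.6
```

```bash
python3 - <<'E'
from h import *
s=env.get_state();print(np.round(s['joint_pos'],3),np.round(s['qvel'],3),np.round(s['tau'],1),s['wrist_force'],s['ft_torque'])
E
```

```text
[-0.01   0.072 -0.252  1.248  0.044  3.141] [-0.014 -0.001 -0.002  0.001  0.003 -0.002] [  0.5 -33.8  29.7  -0.    0.2  -0. ] [ 0.85667791 -0.03581614  0.5030694 ] [-0.03271695  0.02366228  0.00646794]
```

```bash
python3 -m pendant '[[1,0,0,0,-0.18],[1,0,0,0,-0.18],[1,0,0,0,-0.18],[1,0,0,0,-0.18],[1,0,0,0,-0.18],[1,0,0,0,-0.18],[1,0,0,0,-0.18],[1,0,0,0,-0.18]]'; python3 -m pendant '[[1,0,0,0,0]]';python3 - <<'E'
from h import *
snap('top');r=env.recognise('top','lock_grip')[0];P=at('top',r['centre'],.1445);print(P)
d=P-[*CQ[:2],0];c,s=np.cos(CQ[2]),np.sin(CQ[2]);print('case frame',c*d[0]+s*d[1],-s*d[0]+c*d[1])
go(cw(-91,0,250),cw(-91,0,153))
s=env.get_state();print(s['orientation'],s['joint_pos'])
E
```

```text
clock: 4.35
tcp_pos: [0.4438, 0.0872, 0.2494]
orientation: [-0.017, 0.753, 0.657, 0.014]
wrist_force: [-0.1, 0.5, -0.6]
finger_gap: 0.0854
grip_force: 0.0
clock: 4.47
tcp_pos: [0.4438, 0.0875, 0.2494]
orientation: [-0.017, 0.756, 0.654, 0.014]
wrist_force: [-1.0, -0.4, -0.2]
finger_gap: 0.0853
grip_force: 0.0
[0.45245331 0.27419087 0.1445    ]
case frame -0.09882033676122999 0.014569474187413244
clk 4.6 phi 1.427 p [0.4438 0.0877 0.2494] gap 0.0849
-> [0.4591 0.259  0.25  ] tool [ 0.1717 -0.0095 -0.0006] rows>=2.8
-> [0.4591 0.259  0.153 ] tool [0.    0.    0.097] rows>=1.6
[-0.01699126  0.75601612  0.65417114  0.01452727] [-0.01113888  0.0718659  -0.25185102  1.24784271  0.04470716  1.70383181]
```

```bash
R='[[1,0,0,0,-0.18],[1,0,0,0,-0.18],[1,0,0,0,-0.18],[1,0,0,0,-0.18],[1,0,0,0,-0.18],[1,0,0,0,-0.18],[1,0,0,0,-0.18],[1,0,0,0,-0.18]]'; 
python3 -m pendant '[[1,0,0,0,-0.18],[1,0,0,0,-0.18],[1,0,0,0,-0.18],[1,0,0,0,-0.18],[1,0,0,0,-0.18],[1,0,0,0,-0.18],[1,0,0,0,-0.18],[1,0,0,0,-0.18]]' >/dev/null
python3 -m pendant '[[1,0,0,0,-0.18],[1,0,0,0,-0.18],[1,0,0,0,-0.18],[1,0,0,0,-0.18],[1,0,0,0,-0.18],[1,0,0,0,-0.18],[1,0,0,0,-0.18],[1,0,0,0,-0.18]]' >/dev/null
python3 -m pendant '[[1,0,0,0,-0.18],[1,0,0,0,-0.18],[1,0,0,0,-0.18],[1,0,0,0,-0.18],[1,0,0,0,-0.18],[1,0,0,0,-0.18],[1,0,0,0,-0.18],[1,0,0,0,-0.18]]' >/dev/null
python3 -m pendant '[[1,0,0,0,-0.18],[1,0,0,0,-0.18],[1,0,0,0,-0.18],[1,0,0,0,-0.09],[1,0,0,0,0]]'
python3 -c "
from h import *
s=env.get_state();print(np.round(s['joint_pos'],4))"
```

```text
clock: 8.2
tcp_pos: [0.4422, 0.1162, 0.2494]
orientation: [-0.012, 0.999, 0.032, 0.001]
wrist_force: [0.6, -0.2, 0.2]
finger_gap: 0.0856
grip_force: 0.0
[ 0.0663  0.08   -0.2424  1.2449  0.0235 -3.1386]
```

```bash
python3 -m pendant '[[1,0,0,0,-0.1],[1,0,0,0,0]]'
python3 -c "
from h import *
s=env.get_state();print(np.round(s['joint_pos'],4),np.round(s['orientation'],4))"
```

```text
clock: 8.45
tcp_pos: [0.4388, 0.1409, 0.2493]
orientation: [-0.002, 0.998, 0.066, 0.003]
wrist_force: [-0.2, -0.6, 0.2]
finger_gap: 0.0856
grip_force: 0.0
[ 0.1342  0.0877 -0.2339  1.2439  0.0034 -3.1394] [-0.0019  0.9978  0.0659  0.0025]
```

```bash

python3 -m pendant '[[1,0,0,0,-0.015],[1,0,0,0,0.18],[1,0,0,0,0.18],[1,0,0,0,0.18],[1,0,0,0,0.18],[1,0,0,0,0.18],[1,0,0,0,0.18],[1,0,0,0,0.18]]' >/dev/null
python3 -m pendant '[[1,0,0,0,0.18],[1,0,0,0,0.18],[1,0,0,0,0.18],[1,0,0,0,0.18],[1,0,0,0,0.18],[1,0,0,0,0.18],[1,0,0,0,0.18],[1,0,0,0,0.18]]' >/dev/null
python3 -m pendant '[[1,0,0,0,0.18],[1,0,0,0,0.18],[1,0,0,0,0.18],[1,0,0,0,0.125],[1,0,0,0,0]]'
python3 -c "
from h import *
s=env.get_state();print(np.round(s['joint_pos'],4),np.round(s['orientation'],4))
go(cw(-91,0,250),cw(-91,0,153))"
```

```text
clock: 11.08
tcp_pos: [0.4386, 0.1436, 0.2494]
orientation: [0.003, 0.041, 0.999, 0.001]
wrist_force: [-0.3, 0.3, -0.3]
finger_gap: 0.0856
grip_force: 0.0
[ 1.421e-01  8.900e-02 -2.323e-01  1.244e+00  3.000e-04  2.234e-01] [2.700e-03 4.070e-02 9.992e-01 7.000e-04]
clk 11.1 phi 3.060 p [0.4386 0.1436 0.2494] gap 0.0856
-> [0.4591 0.259  0.25  ] tool [-0.011   0.1167 -0.0006] rows>=1.9
-> [0.4591 0.259  0.153 ] tool [0.    0.    0.097] rows>=1.6
```

```bash

python3 -m pendant '[[1,-0.0055,0.0583,0,0],[1,-0.0055,0.0583,0,0],[1,0,0,0.04,0],[1,0,0,0.04,0],[1,0,0,0.017,0],[-1,0,0,0,0],[-1,0,0,0,0],[-1,0,0,0,0]]' 40
python3 -m pendant '[[-1,0,0,0,0],[-1,0,0,0,0]]'
python3 -c "
from h import *
go(cw(-118,0,153),cw(-118,0,250))"
```

```text
clock: 12.08
tcp_pos: [0.4603, 0.2599, 0.1539]
orientation: [0.004, 0.04, 0.999, 0.001]
wrist_force: [0.4, 0.0, 0.3]
finger_gap: 0.0325
grip_force: 0.0
clock: 12.32
tcp_pos: [0.4602, 0.2604, 0.1539]
orientation: [0.004, 0.04, 0.999, 0.002]
wrist_force: [0.1, 2.0, 7.0]
finger_gap: 0.0215
grip_force: 43.5
clk 12.3 phi 3.061 p [0.4602 0.2604 0.1539] gap 0.0215
-> [0.4322 0.2612 0.153 ] tool [ 0.028  -0.0015  0.0009] rows>=0.4
-> [0.4322 0.2612 0.25  ] tool [ 0.     0.    -0.097] rows>=1.6
```

```bash

python3 -m pendant '[[-1,0.008,0,0,0],[-1,0.008,0,0,0],[-1,0.008,0,0,0],[-1,0,0,0,0]]'
python3 -m pendant '[[-1,0.004,0,0,0],[-1,0,0,0,0]]'
python3 -m pendant '[[-1,0.004,0,0,0],[-1,0,0,0,0]]'
```

```text
clock: 12.82
tcp_pos: [0.4358, 0.2623, 0.1539]
orientation: [0.004, 0.04, 0.999, 0.001]
wrist_force: [-0.2, 3.2, 7.9]
finger_gap: 0.0212
grip_force: 43.8
clock: 13.08
tcp_pos: [0.4325, 0.2626, 0.1539]
orientation: [0.004, 0.04, 0.999, 0.001]
wrist_force: [0.1, 1.6, 6.5]
finger_gap: 0.0213
grip_force: 43.6
clock: 13.32
tcp_pos: [0.4303, 0.2628, 0.1539]
orientation: [0.006, 0.041, 0.999, 0.001]
wrist_force: [6.6, 1.4, 3.5]
finger_gap: 0.0209
grip_force: 43.1
```

```bash

python3 -m pendant '[[-1,0.004,0,0,0],[-1,0,0,0,0]]'
python3 -m pendant '[[1,-0.003,0,0,0],[1,0,0,0,0],[1,0,0,0,0],[1,0,0,-0.04,0],[1,0,0,-0.05,0],[1,0,0,0,0]]'
python3 -c "
from h import *
go(cw(-118,0,250),(.465,-.2706,.25),(.465,-.2706,.06))"
```

```text
clock: 13.58
tcp_pos: [0.4301, 0.2629, 0.154]
orientation: [0.009, 0.041, 0.999, 0.001]
wrist_force: [17.8, -0.8, -5.9]
finger_gap: 0.0212
grip_force: 41.9
clock: 14.32
tcp_pos: [0.4276, 0.2632, 0.2463]
orientation: [0.006, 0.04, 0.999, 0.002]
wrist_force: [-0.6, 0.4, -0.8]
finger_gap: 0.0854
grip_force: 0.0
clk 14.3 phi 3.061 p [0.4276 0.2632 0.2463] gap 0.0854
-> [0.4322 0.2612 0.25  ] tool [-0.0047 -0.0017 -0.0037] rows>=0.1
-> [ 0.465  -0.2706  0.25  ] tool [-0.0755 -0.5274 -0.    ] rows>=8.5
-> [ 0.465  -0.2706  0.06  ] tool [0.   0.   0.19] rows>=3.0
```

```bash
sed -i 's/CQ=np.array.*/CQ=np.array((.5496,.2532,-.0797))/' h.py
python3 -m pendant '[[1,-0.009,-0.0588,0,0],[1,-0.009,-0.0588,0,0],[1,-0.009,-0.0588,0,0],[1,-0.009,-0.0588,0,0],[1,-0.009,-0.0588,0,0],[1,-0.009,-0.0588,0,0],[1,-0.009,-0.0588,0,0],[1,-0.009,-0.0588,0,0]]' 30
cat >> h.py <<'E'
def cups(n='top',z=.042):
    "grey cups on the table: dark-grey blobs in the ortho view, circle centre by annulus matching"
    im=snap(n);s=1000;x0,x1,y0,y1=.30,.72,-.42,.02
    h,w=int((x1-x0)*s),int((y1-y0)*s)
    xx,yy=np.meshgrid(x1-np.arange(h)/s,y1-np.arange(w)/s,indexing='ij')
    p=pix(n,np.stack([xx,yy,np.full_like(xx,z)],-1).reshape(-1,3)).reshape(h,w,2).astype(np.float32)
    o=cv2.GaussianBlur(cv2.remap(im,p[...,0],p[...,1],cv2.INTER_LINEAR),(0,0),2).astype(float)
    g=o.mean(2);gx=cv2.Sobel(g,-1,1,0);gy=cv2.Sobel(g,-1,0,1)
    k=np.arange(-40,41);X,Y=np.meshgrid(k,k);r=np.hypot(X,Y)+1e-6
    ring=np.exp(-((r-31)/2.)**2)
    S=cv2.filter2D(gx,-1,ring*X/r)+cv2.filter2D(gy,-1,ring*Y/r)   # bright outside rim
    out=[]
    for _ in range(8):
        _,v,_,(c,rr)=cv2.minMaxLoc(S)
        q=o[max(0,rr-8):rr+8,max(0,c-8):c+8].mean((0,1))
        out.append((round(x1-rr/s,4),round(y1-c/s,4),round(v/1e3,1),q.round().astype(int).tolist()))
        cv2.circle(S,(c,rr),45,-1e9,-1)
    return out
E
python3 -c "
from h import *
for c in cups(): print(c)
go((.465,-.2706,.25),(.465,-.2706,.06))"
```

```text
clock: 15.32
tcp_pos: [0.459, -0.2138, 0.2411]
orientation: [0.002, 0.04, 0.999, 0.001]
wrist_force: [0.5, -0.2, -0.1]
finger_gap: 0.0853
grip_force: 0.0
(0.402, -0.019, 37.1, [117, 6, 4])
(0.41, -0.158, 29.1, [8, 37, 99])
(0.492, -0.207, 18.9, [31, 31, 30])
(0.631, -0.268, 18.8, [85, 86, 80])
(0.316, -0.111, 14.1, [35, 21, 19])
(0.605, -0.349, 11.5, [51, 47, 35])
(0.511, -0.271, 10.8, [42, 38, 29])
(0.319, -0.156, 9.0, [58, 52, 40])
clk 15.4 phi 3.056 p [ 0.46   -0.2208  0.2407] gap 0.0852
-> [ 0.465  -0.2706  0.25  ] tool [-0.0092 -0.0492 -0.0093] rows>=0.8
-> [ 0.465  -0.2706  0.06  ] tool [0.   0.   0.19] rows>=3.0
```

```bash

python3 -m pendant '[[1,-0.0092,-0.0492,0,0],[1,0,0,0.05,0],[1,0,0,0.05,0],[1,0,0,0.04,0],[1,0,0,0,0]]' 30
python3 -c "
from h import *
go((.465,-.2706,.047))
snap('scene','s3.png');im=snap('top');
c=cv2.resize(im[130:260,330:400],None,fx=4,fy=4,interpolation=cv2.INTER_CUBIC);d=cv2.resize(cv2.imread('pics/s3.png')[120:260,280:400],(446,520),interpolation=cv2.INTER_CUBIC);cv2.imwrite('pics/c3.png',np.hstack([c[:,:,::-1],d]))"
```

```text
clock: 16.0
tcp_pos: [0.4627, -0.2593, 0.0983]
orientation: [-0.001, 0.04, 0.999, 0.003]
wrist_force: [-0.6, 0.5, 0.0]
finger_gap: 0.0854
grip_force: 0.0
clk 16.0 phi 3.061 p [ 0.4627 -0.2593  0.0983] gap 0.0854
-> [ 0.465  -0.2706  0.047 ] tool [-0.0032 -0.0111  0.0513] rows>=0.8
```

View pics/c3.png

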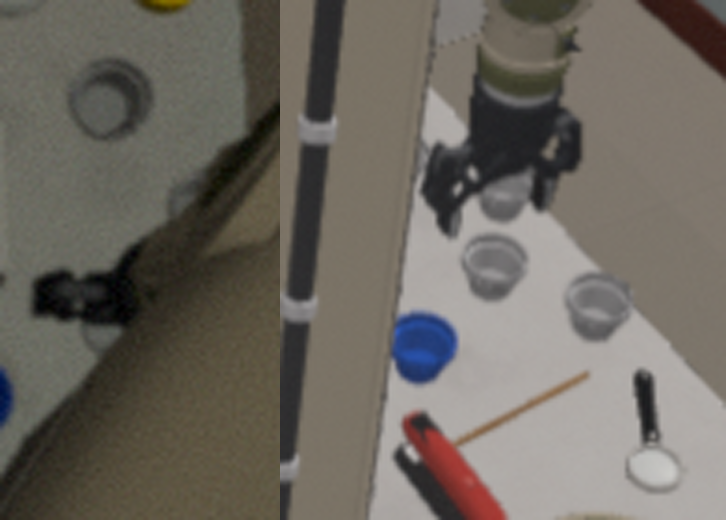

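```bash
python3 -c "
from h import *
print(at('scene',(280+(493-280)/3.717,120+248/3.714),.042),at('scene',(280+(597-280)/3.717,120+290/3.714),.042),pix('scene',[(.4627,-.2593,.0983),(.465,-.2706,.042)]))
for r in env.recognise('scene','cup_1_mid'): print(np.round(r['centre'],1),r['score'],at('scene',r['centre'],.025))
"
```

```text
[ 0.47204322 -0.27505491  0.042     ] [ 0.38469091 -0.33008636  0.042     ] [[337.13796997 178.23953825]
 [337.37279471 188.49868989]]
[362.6 201.8] 0.76 [ 0.38633518 -0.32369374  0.025     ]
```

```bash

python3 -m pendant '[[1,-0.006,-0.012,0.02,0],[1,0,0,0.032,0],[1,0,0,0,0],[-1,0,0,0,0],[-1,0,0,0,0],[-1,0,0,0,0],[-1,0,0,0,0]]' 30
python3 -m pendant '[[-1,0,0,-0.05,0],[-1,0,0,-0.05,0],[-1,0,0,-0.05,0],[-1,0,0,-0.05,0],[-1,0,0,0,0]]' 30
python3 -c "
from h import *
snap('scene','s4.png');cv2.imwrite('pics/s4.png',cv2.resize(cv2.imread('pics/s4.png')[60:260,260:420],None,fx=3,fy=3,interpolation=cv2.INTER_CUBIC))
go(cw(6,0,240),cw(6,0,130))"
```

```text
clock: 17.02
tcp_pos: [0.4715, -0.2748, 0.0511]
orientation: [0.003, 0.04, 0.999, 0.0]
wrist_force: [-0.3, -0.6, 0.2]
finger_gap: 0.012
grip_force: 0.2
clock: 17.65
tcp_pos: [0.4716, -0.276, 0.2549]
orientation: [0.006, 0.04, 0.999, -0.002]
wrist_force: [0.7, -0.4, -0.7]
finger_gap: 0.0001
grip_force: 0.0
clk 17.7 phi 3.061 p [ 0.4707 -0.2753  0.2522] gap -0.0003
-> [0.5556 0.2527 0.24  ] tool [-0.0419  0.5331  0.0122] rows>=8.6
-> [0.5556 0.2527 0.13  ] tool [0.   0.   0.11] rows>=1.8
```

View pics/s4.png

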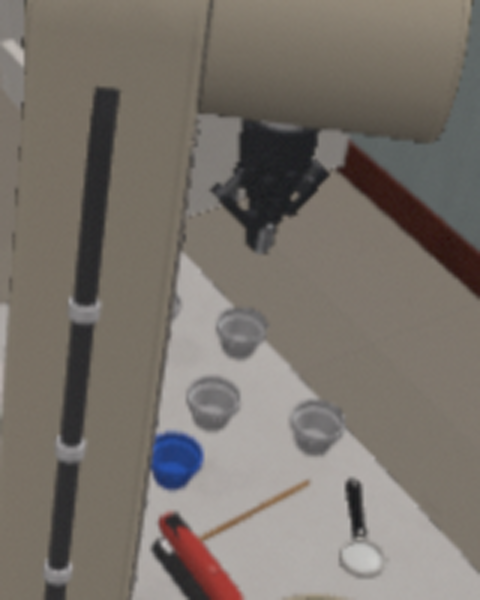

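```bash

python3 -m pendant '[[1,0.003,0.003,0,0],[1,0,0,0.05,0],[1,0,0,0.05,0],[1,0,0,0.04,0],[1,0,0,0.04,0],[1,0,0,0.02,0],[1,0,0,0,0],[1,0,0,0,0]]' 30
python3 -c "
from h import *
go((.469,-.273,.039))"
```

```text
clock: 18.7
tcp_pos: [0.4681, -0.2709, 0.05]
orientation: [0.002, 0.04, 0.999, 0.001]
wrist_force: [-0.1, -0.7, -0.4]
finger_gap: 0.0856
grip_force: 0.0
clk 18.7 phi 3.061 p [ 0.4681 -0.2709  0.05  ] gap 0.0856
-> [ 0.469 -0.273  0.039] tool [-0.0011 -0.002   0.011 ] rows>=0.2
```

```bash

python3 -m pendant '[[1,0,-0.002,0.011,0],[1,0,0,0,0],[-1,0,0,0,0],[-1,0,0,0,0],[-1,0,0,0,0],[-1,0,0,0,0]]' 30
python3 -m pendant '[[-1,0,0,0,0],[-1,0,0,-0.02,0],[-1,0,0,-0.05,0],[-1,0,0,-0.05,0],[-1,0,0,-0.05,0],[-1,0,0,-0.03,0],[-1,0,0,0,0]]' 30
python3 -c "
from h import *
go(cw(6,0,240),cw(6,0,130))"
```

```text
clock: 19.45
tcp_pos: [0.4682, -0.273, 0.0391]
orientation: [0.003, 0.04, 0.999, 0.001]
wrist_force: [-0.2, 0.5, -0.3]
finger_gap: 0.0125
grip_force: 0.2
clock: 20.32
tcp_pos: [0.4683, -0.2743, 0.2418]
orientation: [0.005, 0.04, 0.999, -0.001]
wrist_force: [0.1, 0.3, -0.6]
finger_gap: 0.0059
grip_force: 29.7
clk 20.3 phi 3.061 p [ 0.4683 -0.2743  0.2418] gap 0.0059
-> [0.5556 0.2527 0.24  ] tool [-0.0444  0.5324  0.0018] rows>=8.5
-> [0.5556 0.2527 0.13  ] tool [0.   0.   0.11] rows>=1.8
```

```bash
python3 -c "
from h import *
a=snap('scene')[60:260,260:420];b=snap('top')[110:260,300:420]
cv2.imwrite('pics/s5.png',np.hstack([cv2.resize(a,None,fx=2.5,fy=2.5,interpolation=cv2.INTER_CUBIC),cv2.resize(b,(400,500),interpolation=cv2.INTER_CUBIC)])[:,:,::-1])"
```

```text
(no output)
```

View pics/s5.png

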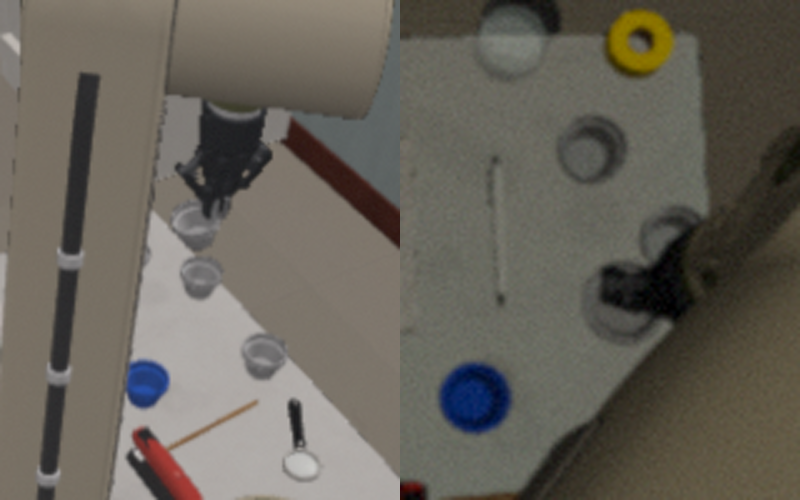

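```bash

python3 -m pendant '[[-1,0,0,0.05,0],[-1,0,0,0.05,0],[-1,0,0,0.05,0],[-1,0,0,0.03,0],[-1,0,0,0.019,0],[-1,0,0,0,0],[-1,0,0,0,0]]' 30
python3 -m pendant '[[1,0,0,0,0],[1,0,0,0,0],[1,0,0,0,0],[1,0,0,0,0],[1,0,0,-0.05,0],[1,0,0,-0.05,0],[1,0,0,-0.05,0],[1,0,0,0,0]]' 30
python3 -c "
from h import *
a=snap('scene')[60:260,260:420];b=snap('top')[110:260,300:420]
cv2.imwrite('pics/s6.png',np.hstack([cv2.resize(a,None,fx=2.5,fy=2.5,interpolation=cv2.INTER_CUBIC),cv2.resize(b,(400,500),interpolation=cv2.INTER_CUBIC)])[:,:,::-1]);go()"
```

```text
clock: 21.3
tcp_pos: [0.4665, -0.2742, 0.0411]
orientation: [0.001, 0.041, 0.999, -0.001]
wrist_force: [-8.3, -1.7, 21.4]
finger_gap: 0.006
grip_force: 72.5
clock: 22.3
tcp_pos: [0.4696, -0.275, 0.1945]
orientation: [0.006, 0.04, 0.999, -0.002]
wrist_force: [0.3, -0.4, -1.6]
finger_gap: 0.0853
grip_force: 0.0
clk 22.4 phi 3.061 p [ 0.4676 -0.2734  0.1902] gap 0.0853
```

View pics/s6.png

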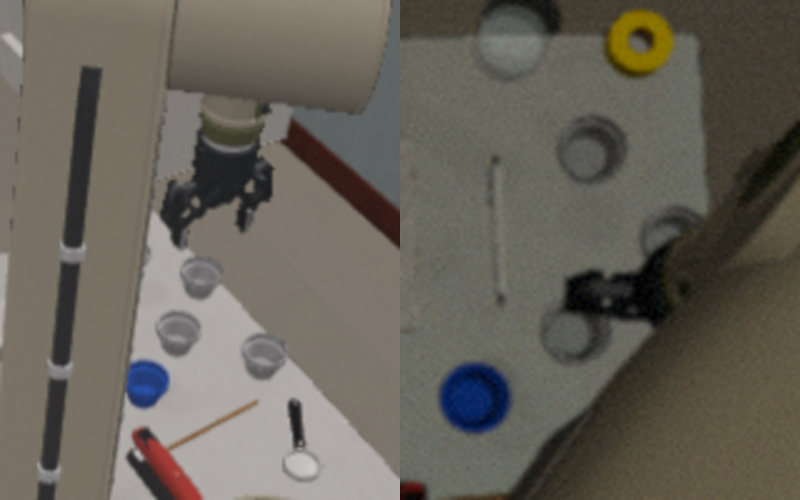

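```bash
python3 -c "
from h import *
print(at('top',(300+174*.3,110+329*.3),.03),at('scene',(260+180/2.5,60+322/2.5),.042),at('scene',(260+180/2.5,60+333/2.5),.021))
for n in('top','scene'):
  im=snap(n)
  for r in env.recognise(n,'cup_1_mid'): print(n,np.round(r['centre'],1),round(r['score'],2),at(n,r['centre'],.025))
"
```

```text
[ 0.46948707 -0.25019224  0.03      ] [ 0.47211502 -0.25320375  0.042     ] [ 0.47026418 -0.25504443  0.021     ]
top [273.1 230.9] 0.81 [ 0.4065189 -0.0167275  0.025    ]
top [357.6 154.3] 0.73 [ 0.63451091 -0.27423412  0.025     ]
scene [362.9 202. ] 0.67 [ 0.38511666 -0.32406421  0.025     ]
scene [188.3 225.5] 0.42 [0.55406403 0.24132367 0.025     ]
```

```bash

python3 -m pendant '[[1,-0.001,0.0205,0,0],[1,0,0,0.05,0],[1,0,0,0.05,0],[1,0,0,0.035,0],[1,0,0,0.015,0],[1,0,0,0,0]]' 30
python3 -m pendant '[[-1,0,0,0,0],[-1,0,0,0,0],[-1,0,0,0,0],[-1,0,0,0,0]]' 30
python3 -c "
from h import *
go((.4705,-.253,.039))"
```

```text
clock: 23.35
tcp_pos: [0.4703, -0.2517, 0.0393]
orientation: [0.002, 0.04, 0.999, 0.001]
wrist_force: [0.3, -0.0, 0.6]
finger_gap: 0.0854
grip_force: 0.0
clock: 23.85
tcp_pos: [0.472, -0.2534, 0.0422]
orientation: [0.004, 0.04, 0.999, -0.0]
wrist_force: [-1.1, 1.6, 5.8]
finger_gap: 0.0613
grip_force: 31.9
clk 23.9 phi 3.061 p [ 0.472  -0.2534  0.0422] gap 0.0613
-> [ 0.4705 -0.253   0.039 ] tool [0.0015 0.0003 0.0032] rows>=0.1
```

```bash

python3 -m pendant '[[-1,0,0,-0.03,0],[-1,0,0,-0.05,0],[-1,0,0,-0.05,0],[-1,0,0,-0.05,0],[-1,-0.0025,0.055,0,0],[-1,-0.005,0.06,0,0],[-1,-0.005,0.06,0,0],[-1,-0.005,0.06,0,0]]' 30
python3 -m pendant '[[-1,-0.005,0.06,0,0],[-1,-0.005,0.06,0,0],[-1,-0.005,0.06,0,0],[-1,-0.005,0.05,0,0],[-1,0,0,0,0]]' 30
python3 -c "
from h import *
go(cw(6,0,230),cw(6,0,100),cw(6,0,62))"
```

```text
clock: 24.85
tcp_pos: [0.5068, -0.0186, 0.222]
orientation: [0.004, 0.041, 0.999, 0.001]
wrist_force: [1.3, 0.5, -0.3]
finger_gap: 0.0613
grip_force: 33.0
clock: 25.48
tcp_pos: [0.5451, 0.2108, 0.2218]
orientation: [0.004, 0.038, 0.999, 0.001]
wrist_force: [-1.0, -0.3, -0.9]
finger_gap: 0.0615
grip_force: 33.1
clk 25.5 phi 3.066 p [0.5451 0.2108 0.2218] gap 0.0615
-> [0.5556 0.2527 0.23  ] tool [-0.0072  0.0426 -0.0082] rows>=0.7
-> [0.5556 0.2527 0.1   ] tool [0.   0.   0.13] rows>=2.1
-> [0.5556 0.2527 0.062 ] tool [0.    0.    0.038] rows>=0.6
```

```bash
python3 -c "
from h import *
for z in(.008,.03,.05): print(z,at('top',(183.4,181.4),z))
im=cv2.imread('pics/t1.png')[:,:,::-1]
o=ortho(im,'top',.050,.48,.62,.18,.32,2400)
g=cv2.GaussianBlur(cv2.cvtColor(o,cv2.COLOR_RGB2GRAY),(0,0),3)
c=cv2.HoughCircles(g,cv2.HOUGH_GRADIENT,1,20,param1=30,param2=10,minRadius=64,maxRadius=84)
if c is not None: print([(round(.62-y/2400,4),round(.32-x/2400,4),round(r/2.4,1)) for x,y,r in c[0][:5]])
print(cw(6,0,50))
"
```

```text
0.008 [0.56030015 0.2561972  0.008     ]
0.03 [0.55653643 0.25141379 0.03      ]
0.05 [0.55311486 0.24706524 0.05      ]
[0.55558095 0.25272231 0.05      ]
```

```bash

python3 -m pendant '[[-1,-0.007,0.042,0,0],[-1,0,0,0.04,0],[-1,0,0,0.04,0],[-1,0,0,0.035,0],[-1,0,0,0,0],[-1,0,0,0,0]]' 30
python3 -c "
from h import *
go(cw(6,0,100),cw(6,0,62))"
```

```text
clock: 26.22
tcp_pos: [0.5568, 0.2485, 0.108]
orientation: [0.004, 0.041, 0.999, 0.001]
wrist_force: [-0.4, 0.3, -0.5]
finger_gap: 0.0616
grip_force: 33.1
clk 26.2 phi 3.060 p [0.5568 0.2485 0.108 ] gap 0.0616
-> [0.5556 0.2527 0.1   ] tool [0.0016 0.0041 0.008 ] rows>=0.1
-> [0.5556 0.2527 0.062 ] tool [0.    0.    0.038] rows>=0.6
```

```bash

python3 -m pendant '[[-1,0.0015,0.0035,0.012,0],[-1,0,0,0.012,0],[-1,0,0,0.012,0],[-1,0,0,0.005,0],[-1,0,0,0,0]]' 30
python3 -m pendant '[[-1,0,0,0.004,0],[-1,0,0,0,0]]' 30
```

```text
clock: 26.85
tcp_pos: [0.5569, 0.2528, 0.0659]
orientation: [0.005, 0.041, 0.999, 0.001]
wrist_force: [4.1, -0.1, 3.9]
finger_gap: 0.0615
grip_force: 33.5
clock: 27.1
tcp_pos: [0.5591, 0.2528, 0.0645]
orientation: [0.007, 0.041, 0.999, 0.001]
wrist_force: [4.2, -1.6, 13.3]
finger_gap: 0.0613
grip_force: 34.4
```

```bash

python3 -m pendant '[[0.6,0,0,0,0],[1,0,0,0,0],[1,0,0,0,0],[1,0,0,-0.03,0],[1,0,0,-0.05,0],[1,0,0,-0.05,0],[1,0,-0.03,-0.02,0],[1,0.01,-0.06,0,0]]' 30
python3 -m pendant '[[1,0.01,-0.06,0,0],[1,0.01,-0.06,0,0],[1,0.01,-0.06,0,0],[1,0.01,-0.06,0,0]]' 30
python3 -c "
from h import *
for c in cups(): print(c)
im=snap('top')
for n in('top',):
  for r in env.recognise(n,'cup_1_mid'): print(n,np.round(r['centre'],1),round(r['score'],2),at(n,r['centre'],.025))
a=cv2.resize(im[140:240,135:235],(500,500),interpolation=cv2.INTER_CUBIC);cv2.imwrite('pics/n1.png',cv2.convertScaleAbs(a,alpha=1.3)[:,:,::-1])
go()"
```

```text
clock: 28.1
tcp_pos: [0.5383, 0.1642, 0.2127]
orientation: [0.005, 0.039, 0.999, 0.001]
wrist_force: [0.6, -0.1, -1.9]
finger_gap: 0.0856
grip_force: 0.0
clock: 28.6
tcp_pos: [0.4764, -0.0739, 0.21]
orientation: [0.002, 0.04, 0.999, 0.001]
wrist_force: [0.2, -0.7, -0.6]
finger_gap: 0.0855
grip_force: 0.0
(0.38, -0.327, 20.0, [88, 90, 85])
(0.548, -0.338, 16.5, [86, 87, 81])
(0.522, 0.013, 15.5, [109, 106, 97])
(0.631, -0.269, 14.6, [84, 86, 80])
(0.511, -0.031, 13.6, [82, 75, 58])
(0.685, -0.093, 9.3, [92, 84, 65])
(0.306, -0.236, 9.0, [104, 105, 95])
(0.41, -0.159, 7.9, [94, 86, 67])
top [383.4 237.4] 0.9 [ 0.38509921 -0.33830963  0.025     ]
clk 28.8 phi 3.055 p [ 0.4765 -0.0749  0.21  ] gap 0.0853
```

View pics/n1.png

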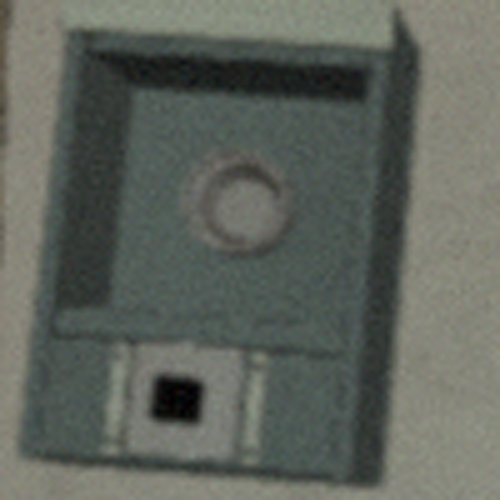

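```bash
python3 -c "
from h import *
go((.382,-.328,.21),(.382,-.328,.039))"
```

```text
clk 28.8 phi 3.055 p [ 0.4765 -0.0749  0.21  ] gap 0.0853
-> [ 0.382 -0.328  0.21 ] tool [ 0.0722 -0.2603 -0.    ] rows>=4.3
-> [ 0.382 -0.328  0.039] tool [0.    0.    0.171] rows>=2.7
```

```bash

python3 -m pendant '[[1,0.0145,-0.052,0,0],[1,0.0145,-0.052,0,0],[1,0.0145,-0.052,0,0],[1,0.0145,-0.052,0,0],[1,0.0145,-0.052,0,0],[1,0,0,0.05,0],[1,0,0,0.05,0],[1,0,0,0,0]]' 30
python3 -c "
from h import *
go((.382,-.328,.039))"
```

```text
clock: 29.75
tcp_pos: [0.3831, -0.3218, 0.1059]
orientation: [-0.0, 0.04, 0.999, 0.004]
wrist_force: [-0.5, -0.2, -0.6]
finger_gap: 0.0857
grip_force: 0.0
clk 29.8 phi 3.062 p [ 0.3831 -0.3218  0.1059] gap 0.0857
-> [ 0.382 -0.328  0.039] tool [ 0.0006 -0.0062  0.0669] rows>=1.1
```

```bash

python3 -m pendant '[[1,0,-0.005,0.03,0],[1,0,0,0.025,0],[1,0,0,0.01,0],[1,0,0,0,0]]' 30
python3 -c "
from h import *
go((.382,-.328,.039))"
```

```text
clock: 30.25
tcp_pos: [0.3855, -0.3304, 0.0453]
orientation: [0.003, 0.04, 0.999, 0.001]
wrist_force: [-0.5, 0.4, 0.7]
finger_gap: 0.0857
grip_force: 0.0
clk 30.2 phi 3.062 p [ 0.3855 -0.3304  0.0453] gap 0.0857
-> [ 0.382 -0.328  0.039] tool [0.0037 0.0021 0.0063] rows>=0.1
```

```bash

python3 -m pendant '[[1,0.002,0.002,0.006,0],[1,0,0,0,0]]' 30
python3 -m pendant '[[-1,0,0,0,0],[-1,0,0,0,0],[-1,0,0,0,0],[-1,0,0,0,0]]' 30
```

```text
clock: 30.5
tcp_pos: [0.3829, -0.3282, 0.0389]
orientation: [0.003, 0.04, 0.999, 0.001]
wrist_force: [0.6, -0.5, 0.7]
finger_gap: 0.0851
grip_force: 0.0
clock: 31.0
tcp_pos: [0.3831, -0.3287, 0.0393]
orientation: [0.003, 0.041, 0.999, 0.0]
wrist_force: [-0.6, 0.8, 5.7]
finger_gap: 0.0609
grip_force: 31.7
```

```bash

python3 -m pendant '[[-1,0,0,-0.03,0],[-1,0,0,-0.05,0],[-1,0,0,-0.05,0],[-1,0,0,-0.045,0],[-1,-0.0126,0.0593,0,0],[-1,-0.0126,0.0593,0,0],[-1,-0.0126,0.0593,0,0],[-1,-0.0126,0.0593,0,0]]' 30
python3 -m pendant '[[-1,-0.0126,0.0593,0,0],[-1,-0.0126,0.0593,0,0],[-1,-0.0126,0.0593,0,0],[-1,-0.0126,0.0593,0,0],[-1,-0.0126,0.055,0,0],[-1,-0.0126,0.045,0,0],[-1,0,0,0,0],[-1,0,0,0,0]]' 30
python3 -c "
from h import *
go((.5575,.2527,.12),(.5575,.2527,.08))"
```

```text
clock: 32.0
tcp_pos: [0.4516, -0.0946, 0.2145]
orientation: [0.003, 0.041, 0.999, 0.001]
wrist_force: [0.9, -0.3, -1.8]
finger_gap: 0.0606
grip_force: 33.2
clock: 33.0
tcp_pos: [0.5535, 0.2334, 0.2147]
orientation: [0.002, 0.04, 0.999, 0.0]
wrist_force: [-0.3, 0.2, -0.1]
finger_gap: 0.0608
grip_force: 33.2
clk 33.0 phi 3.061 p [0.5535 0.2334 0.2147] gap 0.0608
-> [0.5575 0.2527 0.12  ] tool [-0.0025  0.0196  0.0947] rows>=1.5
-> [0.5575 0.2527 0.08  ] tool [0.   0.   0.04] rows>=0.6
```

```bash

python3 -m pendant '[[-1,-0.0025,0.0195,0,0],[-1,0,0,0.045,0],[-1,0,0,0.045,0],[-1,0,0,0,0],[-1,0,0,0,0]]' 30
python3 -c "
from h import *
go((.5575,.2527,.12),(.5575,.2527,.08))"
```

```text
clock: 33.62
tcp_pos: [0.5594, 0.253, 0.1269]
orientation: [0.004, 0.041, 0.999, 0.001]
wrist_force: [0.9, -0.4, -1.3]
finger_gap: 0.0611
grip_force: 33.3
clk 33.6 phi 3.060 p [0.5594 0.253  0.1269] gap 0.0611
-> [0.5575 0.2527 0.12  ] tool [ 0.0019 -0.0005  0.0069] rows>=0.1
-> [0.5575 0.2527 0.08  ] tool [0.   0.   0.04] rows>=0.6
```

```bash

python3 -m pendant '[[-1,0.001,0,0.015,0],[-1,0,0,0.015,0],[-1,0,0,0.01,0],[-1,0,0,0.005,0],[-1,0,0,0,0]]' 30
python3 -m pendant '[[-1,0,0,0.004,0],[-1,0,0,0,0]]' 30
```

```text
clock: 34.25
tcp_pos: [0.5577, 0.2531, 0.0797]
orientation: [0.002, 0.04, 0.999, 0.001]
wrist_force: [-0.6, -0.5, -1.2]
finger_gap: 0.0609
grip_force: 33.2
clock: 34.5
tcp_pos: [0.5583, 0.2531, 0.0765]
orientation: [0.003, 0.041, 0.999, 0.001]
wrist_force: [0.7, -0.9, -0.6]
finger_gap: 0.0604
grip_force: 33.5
```

```bash

python3 -m pendant '[[-1,0,0,0.003,0],[-1,0,0,0,0]]' 30
python3 -m pendant '[[-1,0,0,0.002,0],[-1,0,0,0,0]]' 30
```

```text
clock: 34.75
tcp_pos: [0.5598, 0.2529, 0.0753]
orientation: [0.005, 0.041, 0.999, 0.001]
wrist_force: [2.0, -3.0, 8.6]
finger_gap: 0.0608
grip_force: 37.9
clock: 35.0
tcp_pos: [0.5601, 0.2529, 0.0748]
orientation: [0.006, 0.041, 0.999, 0.001]
wrist_force: [-0.7, -3.4, 16.5]
finger_gap: 0.0606
grip_force: 40.9
```

```bash

python3 -m pendant '[[0.6,0,0,0,0],[1,0,0,0,0],[1,0,0,0,0],[1,0,0,-0.03,0],[1,0,0,-0.05,0],[1,0,0,-0.05,0],[1,-0.0038,-0.059,-0.01,0],[1,-0.0038,-0.059,0,0]]' 30
python3 -m pendant '[[1,-0.0038,-0.059,0,0],[1,-0.0038,-0.059,0,0],[1,-0.0038,-0.059,0,0],[1,0,0,0,0]]' 30
python3 -c "
from h import *
for c in cups(): print(c)
go((.549,-.338,.21),(.549,-.338,.039))
o=ortho(snap('top'),'top',.078,.48,.62,.18,.32,2400)
cv2.imwrite('pics/n2.png',o[:,:,::-1])"
```

```text
clock: 36.0
tcp_pos: [0.5558, 0.1344, 0.2123]
orientation: [0.004, 0.039, 0.999, 0.001]
wrist_force: [0.6, -0.0, 0.3]
finger_gap: 0.0853
grip_force: 0.0
clock: 36.5
tcp_pos: [0.552, -0.0463, 0.2103]
orientation: [0.002, 0.044, 0.999, 0.001]
wrist_force: [0.4, 0.0, 0.6]
finger_gap: 0.0857
grip_force: 0.0
(0.41, -0.159, 31.1, [9, 38, 100])
(0.631, -0.268, 19.0, [85, 86, 81])
(0.548, -0.337, 16.1, [86, 88, 82])
(0.306, -0.236, 8.7, [104, 105, 95])
(0.593, -0.118, 7.5, [94, 85, 66])
(0.72, -0.316, 7.4, [130, 109, 13])
(0.312, -0.163, 7.3, [100, 100, 90])
(0.401, -0.397, 6.0, [67, 60, 49])
clk 36.5 phi 3.057 p [ 0.5519 -0.0443  0.2103] gap 0.0853
-> [ 0.549 -0.338  0.21 ] tool [-0.0221 -0.2929  0.0003] rows>=4.7
-> [ 0.549 -0.338  0.039] tool [0.    0.    0.171] rows>=2.7
```

```bash

python3 -m pendant '[[1,-0.0044,-0.0586,0,0],[1,-0.0044,-0.0586,0,0],[1,-0.0044,-0.0586,0,0],[1,-0.0044,-0.0586,0,0],[1,-0.0044,-0.0586,0,0],[1,0,0,0.05,0],[1,0,0,0.05,0],[1,0,0,0,0]]' 30
python3 -m pendant '[[1,0,0,0,0]]' 30
python3 -c "
from h import *
go((.549,-.338,.039))"
```

```text
clock: 37.6
tcp_pos: [0.5489, -0.3321, 0.1056]
orientation: [-0.001, 0.039, 0.999, 0.004]
wrist_force: [-0.1, -0.1, 0.6]
finger_gap: 0.0855
grip_force: 0.0
clock: 37.72
tcp_pos: [0.5523, -0.3354, 0.112]
orientation: [0.003, 0.039, 0.999, 0.0]
wrist_force: [0.6, -1.0, 0.6]
finger_gap: 0.0854
grip_force: 0.0
clk 37.7 phi 3.063 p [ 0.5523 -0.3354  0.112 ] gap 0.0854
-> [ 0.549 -0.338  0.039] tool [ 0.0031 -0.0029  0.073 ] rows>=1.2
```

```bash

python3 -m pendant '[[1,0.003,-0.003,0.03,0],[1,0,0,0.028,0],[1,0,0,0.01,0],[1,0,0,0,0],[1,0,0,0,0]]' 30
python3 -c "
from h import *
go((.549,-.338,.039))"
```

```text
clock: 38.35
tcp_pos: [0.5493, -0.3396, 0.0444]
orientation: [0.004, 0.04, 0.999, -0.0]
wrist_force: [0.4, -0.3, -0.8]
finger_gap: 0.0857
grip_force: 0.0
clk 38.4 phi 3.061 p [ 0.5493 -0.3396  0.0444] gap 0.0857
-> [ 0.549 -0.338  0.039] tool [0.0005 0.0016 0.0054] rows>=0.1
```

```bash

python3 -m pendant '[[1,0,0.001,0.005,0],[1,0,0,0,0]]' 30
python3 -m pendant '[[-1,0,0,0,0],[-1,0,0,0,0],[-1,0,0,0,0],[-1,0,0,0,0]]' 30
python3 -c "
from h import *
go((.549,-.338,.21),(.5585,.2527,.21))"
```

```text
clock: 38.6
tcp_pos: [0.5481, -0.3378, 0.0374]
orientation: [0.003, 0.04, 0.999, 0.001]
wrist_force: [0.5, 0.4, 0.3]
finger_gap: 0.0853
grip_force: 0.0
clock: 39.1
tcp_pos: [0.5485, -0.3381, 0.0379]
orientation: [0.003, 0.04, 0.999, 0.0]
wrist_force: [-0.9, 1.0, 3.2]
finger_gap: 0.0601
grip_force: 32.8
clk 39.1 phi 3.061 p [ 0.5485 -0.3381  0.0379] gap 0.0601
-> [ 0.549 -0.338  0.21 ] tool [-0.0005  0.0002 -0.1721] rows>=2.8
-> [0.5585 0.2527 0.21  ] tool [ 0.0383  0.5895 -0.    ] rows>=9.5
```

```bash

python3 -m pendant '[[-1,0,0,-0.03,0],[-1,0,0,-0.05,0],[-1,0,0,-0.05,0],[-1,0,0,-0.045,0],[-1,0.0038,0.059,0,0],[-1,0.0038,0.059,0,0],[-1,0.0038,0.059,0,0],[-1,0.0038,0.059,0,0]]' 30
python3 -m pendant '[[-1,0.0038,0.059,0,0],[-1,0.0038,0.059,0,0],[-1,0.0038,0.059,0,0],[-1,0.0038,0.059,0,0],[-1,0.0038,0.055,0,0],[-1,0.0038,0.06,0,0],[-1,0,0,0,0],[-1,0,0,0,0]]' 30
python3 -c "
from h import *
go((.5585,.2527,.12),(.5585,.2527,.09))"
```

```text
clock: 40.1
tcp_pos: [0.5507, -0.0998, 0.2122]
orientation: [0.002, 0.041, 0.999, 0.001]
wrist_force: [1.0, -0.7, -0.3]
finger_gap: 0.0599
grip_force: 33.0
clock: 41.1
tcp_pos: [0.5563, 0.25, 0.2124]
orientation: [0.002, 0.04, 0.999, 0.0]
wrist_force: [0.3, 1.2, -0.4]
finger_gap: 0.0607
grip_force: 33.0
clk 41.1 phi 3.062 p [0.5563 0.25   0.2124] gap 0.0607
-> [0.5585 0.2527 0.12  ] tool [-0.002   0.0028  0.0924] rows>=1.5
-> [0.5585 0.2527 0.09  ] tool [0.   0.   0.03] rows>=0.5
```

```bash

python3 -m pendant '[[-1,-0.002,0.0028,0.03,0],[-1,0,0,0.035,0],[-1,0,0,0,0],[-1,0,0,0,0]]' 30
python3 -m pendant '[[-1,0,0,0.015,0],[-1,0,0,0.015,0],[-1,0,0,0.015,0],[-1,0,0,0.005,0],[-1,0,0,0,0],[-1,0,0,0,0]]' 30
```

```text
clock: 41.6
tcp_pos: [0.56, 0.2518, 0.1493]
orientation: [0.003, 0.041, 0.999, 0.001]
wrist_force: [0.6, -0.1, 0.0]
finger_gap: 0.0606
grip_force: 33.1
clock: 42.35
tcp_pos: [0.5599, 0.253, 0.0986]
orientation: [0.003, 0.04, 0.999, 0.001]
wrist_force: [-0.2, 0.2, -0.3]
finger_gap: 0.0601
grip_force: 33.1
```

```bash

python3 -m pendant '[[-1,0,0,0.005,0],[-1,0,0,0.003,0],[-1,0,0,0,0]]' 30
python3 -m pendant '[[-1,0,0,0.003,0],[-1,0,0,0,0]]' 30
python3 -m pendant '[[-1,0,0,0.002,0],[-1,0,0,0,0]]' 30
```

```text
clock: 42.72
tcp_pos: [0.5594, 0.2529, 0.0901]
orientation: [0.002, 0.04, 0.999, 0.001]
wrist_force: [-0.9, -0.1, -0.0]
finger_gap: 0.0605
grip_force: 33.5
clock: 42.98
tcp_pos: [0.5604, 0.2531, 0.0891]
orientation: [0.004, 0.04, 0.999, 0.001]
wrist_force: [-3.9, -1.8, 10.4]
finger_gap: 0.0599
grip_force: 38.6
clock: 43.22
tcp_pos: [0.5611, 0.2533, 0.0888]
orientation: [0.005, 0.04, 0.999, 0.001]
wrist_force: [-5.6, -1.0, 18.0]
finger_gap: 0.0602
grip_force: 41.0
```

```bash

python3 -m pendant '[[0.6,0,0,0,0],[1,0,0,0,0],[1,0,0,0,0],[1,0,0,-0.03,0],[1,0,0,-0.05,0],[1,0,0,-0.04,0],[1,-0.0127,-0.057,-0.005,0],[1,-0.0127,-0.057,0,0]]' 30
python3 -m pendant '[[1,-0.0127,-0.057,0,0],[1,-0.0127,-0.057,0,0],[1,-0.0127,-0.057,0,0],[1,-0.0127,-0.057,0,0],[1,-0.0127,-0.057,0,0],[1,0,0,0,0]]' 30
python3 -c "
from h import *
for c in cups()[:4]: print(c)
go((.632,-.269,.21),(.632,-.269,.039))
"
```

```text
clock: 44.22
tcp_pos: [0.5759, 0.1365, 0.211]
orientation: [0.004, 0.039, 0.999, 0.001]
wrist_force: [0.6, -0.4, 0.2]
finger_gap: 0.0858
grip_force: 0.0
clock: 44.98
tcp_pos: [0.6155, -0.1567, 0.2088]
orientation: [0.002, 0.043, 0.999, 0.0]
wrist_force: [-0.3, 1.2, 0.7]
finger_gap: 0.0857
grip_force: 0.0
(0.684, -0.13, 17.4, [62, 56, 43])
(0.305, -0.248, 11.3, [104, 105, 96])
(0.594, -0.093, 8.8, [65, 60, 46])
(0.521, -0.274, 8.3, [97, 89, 69])
clk 45.0 phi 3.057 p [ 0.6152 -0.1544  0.2089] gap 0.0852
-> [ 0.632 -0.269  0.21 ] tool [-0.0265 -0.1128 -0.0011] rows>=1.9
-> [ 0.632 -0.269  0.039] tool [0.    0.    0.171] rows>=2.7
```

```bash

python3 -m pendant '[[1,-0.013,-0.056,0,0],[1,-0.013,-0.056,0,0],[1,0,0,0.05,0],[1,0,0,0.03,0],[1,0,0,0,0],[1,0,0,0,0]]' 30
python3 -c "
from h import *
go((.632,-.269,.039))
for n in('top','scene'):
  im=snap(n)
  for r in env.recognise(n,'cup_1_mid'): print(n,np.round(r['centre'],1),round(r['score'],2),at(n,r['centre'],.025))
print(pix('top',[(.632,-.269,.042)]),pix('scene',[(.632,-.269,.042)]))
a=snap('scene')[60:210,240:390];b=snap('top')[100:220,290:410]
cv2.imwrite('pics/s7.png',np.hstack([cv2.resize(a,(390,390),interpolation=cv2.INTER_CUBIC),cv2.resize(b,(390,390),interpolation=cv2.INTER_CUBIC)])[:,:,::-1])
"
```

```text
clock: 45.78
tcp_pos: [0.6335, -0.2649, 0.1313]
orientation: [0.003, 0.04, 0.999, 0.0]
wrist_force: [0.1, -0.2, 0.3]
finger_gap: 0.0852
grip_force: 0.0
clk 45.8 phi 3.062 p [ 0.6335 -0.2649  0.1313] gap 0.0852
-> [ 0.632 -0.269  0.039] tool [ 0.0012 -0.0042  0.0923] rows>=1.5
top [272.1 227.2] 0.64 [ 0.41740396 -0.01390171  0.025     ]
[[357.05180046 153.82246026]] [[311.46816987 159.43925964]]
```

View pics/s7.png

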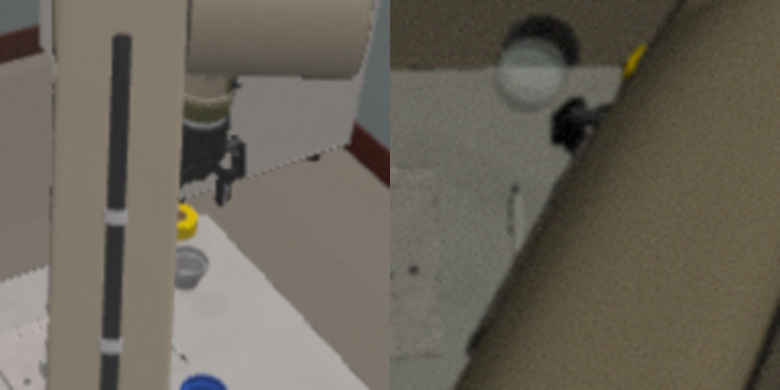

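```bash

python3 -m pendant '[[1,0.001,-0.003,0.04,0],[1,0,0,0.035,0],[1,0,0,0.012,0],[1,0,0,0,0],[1,0,0,0,0]]' 30
python3 -c "
from h import *
go((.632,-.269,.039))"
```

```text
clock: 46.7
tcp_pos: [0.6331, -0.2692, 0.0448]
orientation: [0.004, 0.04, 0.999, 0.0]
wrist_force: [-0.0, 0.3, 1.5]
finger_gap: 0.0857
grip_force: 0.0
clk 46.7 phi 3.061 p [ 0.6331 -0.2692  0.0448] gap 0.0857
-> [ 0.632 -0.269  0.039] tool [0.0011 0.0001 0.0058] rows>=0.1
```

```bash

python3 -m pendant '[[1,0,0,0.005,0],[1,0,0,0,0]]' 30
python3 -m pendant '[[-1,0,0,0,0],[-1,0,0,0,0],[-1,0,0,0,0],[-1,0,0,0,0]]' 30
python3 -c "
from h import *
go((.632,-.269,.23),(.56,.253,.23))"
```

```text
clock: 46.95
tcp_pos: [0.6321, -0.2687, 0.0383]
orientation: [0.003, 0.04, 0.999, 0.001]
wrist_force: [-0.3, -0.8, 0.2]
finger_gap: 0.0854
grip_force: 0.0
clock: 47.45
tcp_pos: [0.6322, -0.2687, 0.0383]
orientation: [0.003, 0.04, 0.999, 0.001]
wrist_force: [0.8, 0.5, 3.5]
finger_gap: 0.0594
grip_force: 33.2
clk 47.5 phi 3.061 p [ 0.6322 -0.2687  0.0383] gap 0.0594
-> [ 0.632 -0.269  0.23 ] tool [ 0.0002 -0.0003 -0.1917] rows>=3.1
-> [0.56  0.253 0.23 ] tool [ 0.1139  0.5145 -0.    ] rows>=8.4
```

```bash

python3 -m pendant '[[-1,0,0,-0.03,0],[-1,0,0,-0.05,0],[-1,0,0,-0.05,0],[-1,0,0,-0.05,0],[-1,0.0127,0.0572,0,0],[-1,0.0127,0.0572,0,0],[-1,0.0127,0.0572,0,0],[-1,0.0127,0.0572,0,0]]' 30
python3 -m pendant '[[-1,0.0127,0.0572,0,0],[-1,0.0127,0.0572,0,0],[-1,0.0127,0.0572,0,0],[-1,0.0127,0.0572,0,0],[-1,0.0127,0.0572,0,0],[-1,0,0,0,0],[-1,0,0,0,0]]' 30
python3 -c "
from h import *
go((.56,.253,.155),(.56,.253,.103))"
```

```text
clock: 48.45
tcp_pos: [0.5981, -0.035, 0.2177]
orientation: [0.002, 0.041, 0.999, 0.001]
wrist_force: [1.0, -0.2, -0.4]
finger_gap: 0.0598
grip_force: 32.9
clock: 49.32
tcp_pos: [0.5583, 0.2535, 0.2177]
orientation: [0.002, 0.04, 0.999, 0.0]
wrist_force: [-0.4, -1.0, -0.3]
finger_gap: 0.0598
grip_force: 33.0
clk 49.3 phi 3.062 p [0.5583 0.2535 0.2177] gap 0.0598
-> [0.56  0.253 0.155] tool [-0.0017 -0.0004  0.0627] rows>=1.0
-> [0.56  0.253 0.103] tool [0.    0.    0.052] rows>=0.8
```

```bash

python3 -m pendant '[[-1,-0.0015,0,0.03,0],[-1,0,0,0.025,0],[-1,0,0,0.015,0],[-1,0,0,0.015,0],[-1,0,0,0.015,0],[-1,0,0,0.007,0],[-1,0,0,0,0],[-1,0,0,0,0]]' 30
python3 -m pendant '[[-1,0,0,0.004,0],[-1,0,0,0,0],[-1,0,0,0,0]]' 30
```

```text
clock: 50.32
tcp_pos: [0.5609, 0.2537, 0.1117]
orientation: [0.003, 0.04, 0.999, 0.001]
wrist_force: [0.1, -0.2, -1.2]
finger_gap: 0.0597
grip_force: 33.0
clock: 50.7
tcp_pos: [0.5607, 0.2536, 0.1073]
orientation: [0.003, 0.04, 0.999, 0.001]
wrist_force: [-0.4, -0.3, -0.3]
finger_gap: 0.0596
grip_force: 33.0
```

```bash

python3 -m pendant '[[-1,0,0,0.003,0],[-1,0,0,0.002,0],[-1,0,0,0,0]]' 30
python3 -m pendant '[[-1,0,0,0.002,0],[-1,0,0,0,0]]' 30
```

```text
clock: 51.08
tcp_pos: [0.5608, 0.253, 0.103]
orientation: [0.003, 0.041, 0.999, 0.0]
wrist_force: [-2.4, -2.8, 6.6]
finger_gap: 0.0594
grip_force: 35.7
clock: 51.32
tcp_pos: [0.5611, 0.2529, 0.1025]
orientation: [0.004, 0.041, 0.999, 0.0]
wrist_force: [-5.6, -3.5, 14.1]
finger_gap: 0.0594
grip_force: 38.3
```

```bash

python3 -m pendant '[[0.6,0,0,0,0],[1,0,0,0,0],[1,0,0,0,0],[1,0,0,-0.03,0],[1,0,0,-0.05,0],[1,0,0,-0.05,0],[1,0,0,0,0]]' 30
cat >> h.py <<'E'
def fitpts(ims,segs,q0,rng):  # separate cams and joint
    for d in (ims,*({k:v} for k,v in ims.items())):
        q,s=fit(d,segs,q0,rng,4);print(list(d),np.round(q,4),round(float(s),1))
E
python3 -c "
from h import *
A={n:snap(n) for n in('top','scene')}
for n in A:
  for r in env.recognise(n,'board')[:2]: print(n,np.round(r['centre'],1),round(r['score'],2),at(n,r['centre'],.012))
a=cv2.resize(A['top'][140:225,240:320],(480,510),interpolation=cv2.INTER_CUBIC)
b=cv2.resize(A['scene'][170:240,220:300],(320,280),interpolation=cv2.INTER_CUBIC)
o=np.zeros((510,800,3),np.uint8);o[:,:480]=a;o[:280,480:]=b
c=cv2.resize(A['scene'][175:245,150:230],(262,230),interpolation=cv2.INTER_CUBIC);o[280:,480:742]=c
cv2.imwrite('pics/b1.png',cv2.convertScaleAbs(o,alpha=1.4)[:,:,::-1]);go()
"
```

```text
clock: 52.2
tcp_pos: [0.5626, 0.2542, 0.235]
orientation: [0.007, 0.04, 0.999, 0.002]
wrist_force: [0.5, -0.6, -0.2]
finger_gap: 0.0853
grip_force: 0.0
top [279.4 182.1] 0.66 [ 0.5542218  -0.03754953  0.012     ]
clk 52.4 phi 3.061 p [0.5593 0.2531 0.2284] gap 0.0851
```

View pics/b1.png

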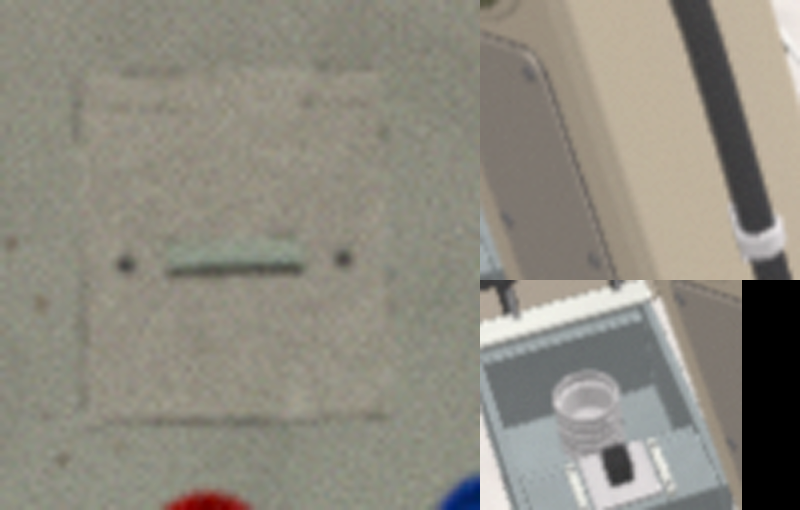

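```bash
python3 -c "
from h import *
from scipy.optimize import least_squares
P=np.array([(-80,77,12),(-80,-77,12),(100,77,6),(100,-77,6),(-7,35,42),(-7,-35,42)])/1000
px=(np.array([(86,420),(387,413),(82,72),(382,70),(168,263),(302,261)])-2.5)/6+[240,140]
f=lambda q:(pix('top',place(P,q))-px).ravel()
r=least_squares(f,(.545,-.03,0));print(np.round(r.x,4),np.round(r.fun,1));q=r.x
print(place(np.array([0,0,.042]),q))
go(cw(6,0,235),(q[0],q[1],.235),(q[0],q[1],.06))
"
```

```text
[ 0.5522 -0.0351  0.001 ] [-0.6 -0.3  0.6  0.4 -0.1 -0.1 -0.1 -0.5 -0.6  0.2  0.7  0.2]
[ 0.55217185 -0.03511313  0.042     ]
clk 52.4 phi 3.061 p [0.5593 0.2531 0.2284] gap 0.0851
-> [0.5556 0.2527 0.235 ] tool [ 0.0037 -0.0007 -0.0066] rows>=0.1
-> [ 0.5522 -0.0351  0.235 ] tool [-0.0199 -0.2872 -0.    ] rows>=4.6
-> [ 0.5522 -0.0351  0.06  ] tool [0.    0.    0.175] rows>=2.8
```

```bash

python3 -m pendant '[[1,0,0,0,-0.08],[1,0.003,-0.058,0,0],[1,0.0035,-0.058,0,0],[1,0,-0.058,0,0],[1,0,-0.058,0,0],[1,0,-0.056,0,0],[1,0,0,0,0],[1,0,0,0,0]]' 30
python3 -c "
from h import *
go((.552,-.035,.1),(.552,-.035,.037))
"
```

```text
clock: 53.4
tcp_pos: [0.5526, -0.0345, 0.2284]
orientation: [0.001, 0.001, 1.0, 0.001]
wrist_force: [-0.7, 0.7, -1.0]
finger_gap: 0.0857
grip_force: 0.0
clk 53.4 phi 3.140 p [ 0.5526 -0.0345  0.2284] gap 0.0857
-> [ 0.552 -0.035  0.1  ] tool [ 0.0006 -0.0005  0.1284] rows>=2.1
-> [ 0.552 -0.035  0.037] tool [0.    0.    0.063] rows>=1.0
```

```bash

python3 -m pendant '[[1,0,0,0.05,0],[1,0,0,0.05,0],[1,0,0,0.05,0],[1,0,0,0.015,0],[1,0,0,0,0],[1,0,0,0,0]]' 30
python3 -m pendant '[[1,0,0,0.015,0],[1,0,0,0.008,0],[1,0,0,0,0],[1,0,0,0,0]]' 30
python3 -c "
from h import *
go((.552,-.035,.037))
"
```

```text
clock: 54.15
tcp_pos: [0.5559, -0.0342, 0.0668]
orientation: [0.004, 0.0, 1.0, 0.0]
wrist_force: [0.1, -0.7, 0.7]
finger_gap: 0.0851
grip_force: 0.0
clock: 54.65
tcp_pos: [0.5544, -0.0345, 0.0418]
orientation: [0.003, 0.001, 1.0, 0.001]
wrist_force: [-0.1, 0.2, -0.5]
finger_gap: 0.0851
grip_force: 0.0
clk 54.6 phi 3.140 p [ 0.5544 -0.0345  0.0418] gap 0.0851
-> [ 0.552 -0.035  0.037] tool [ 0.0024 -0.0005  0.0048] rows>=0.1
```

```bash

python3 -m pendant '[[1,0.002,0,0.005,0],[1,0,0,0,0],[-1,0,0,0,0],[-1,0,0,0,0],[-1,0,0,0,0],[-1,0,0,0,0]]' 40
python3 -m pendant '[[-1,0,0,-0.02,0],[-1,0,0,-0.02,0],[-1,0,0,-0.03,0],[-1,0,0,0,0],[-1,0,0,0,0]]' 40

```

```text
clock: 55.4
tcp_pos: [0.5525, -0.0344, 0.0371]
orientation: [0.003, 0.0, 1.0, 0.001]
wrist_force: [-0.8, 0.5, 4.8]
finger_gap: 0.0689
grip_force: 46.2
clock: 56.02
tcp_pos: [0.5513, -0.0344, 0.1055]
orientation: [0.002, 0.0, 1.0, 0.001]
wrist_force: [-0.4, -0.5, -2.7]
finger_gap: 0.0687
grip_force: 46.6
```

```bash
python3 -c "
from h import *
go((.552,-.034,.24),cw(-42,0,240),cw(-42,0,200),turn=.08)
print(cw(-10,0,0),cw(2,0,0))
"
```

```text
clk 56.0 phi 3.141 p [ 0.5513 -0.0344  0.1055] gap 0.0687
-> [ 0.552 -0.034  0.24 ] tool [-0.0006  0.0004 -0.1345] rows>=2.2
-> [0.5077 0.2565 0.24  ] tool [ 0.0676  0.286  -0.    ] rows>=4.7
-> [0.5077 0.2565 0.2   ] tool [0.   0.   0.04] rows>=0.6
[0.53963174 0.25399616 0.        ] [0.55159365 0.25304077 0.        ]
```

```bash

python3 -m pendant '[[-1,0,0,-0.03,0],[-1,0,0,-0.04,0],[-1,0,0,-0.04,0],[-1,0,0,-0.025,0],[-1,0,0,0,0.04],[-1,0,0,0,0.04],[-1,0.0085,0.036,0,0],[-1,0.0085,0.036,0,0]]' 40
python3 -m pendant '[[-1,0.0085,0.036,0,0],[-1,0.0085,0.036,0,0],[-1,0.0085,0.036,0,0],[-1,0.0085,0.036,0,0],[-1,0.0085,0.036,0,0],[-1,0.0085,0.034,0,0],[-1,0,0,0,0],[-1,0,0,0,0]]' 40
python3 -c "
from h import *
go(cw(-42,0,240),cw(-42,0,200))
"
```

```text
clock: 57.02
tcp_pos: [0.5393, 0.0389, 0.2396]
orientation: [0.001, 0.041, 0.999, 0.001]
wrist_force: [0.4, 1.0, -3.1]
finger_gap: 0.0685
grip_force: 46.6
clock: 58.02
tcp_pos: [0.5061, 0.2556, 0.2404]
orientation: [0.002, 0.04, 0.999, 0.0]
wrist_force: [-0.8, -0.1, -2.4]
finger_gap: 0.0686
grip_force: 46.7
clk 58.0 phi 3.061 p [0.5061 0.2556 0.2404] gap 0.0686
-> [0.5077 0.2565 0.24  ] tool [-0.0016  0.0011  0.0004] rows>=0.0
-> [0.5077 0.2565 0.2   ] tool [0.   0.   0.04] rows>=0.6
```

```bash

python3 -m pendant '[[-1,-0.0015,0.001,0.02,0],[-1,0,0,0.018,0],[-1,0,0,0,0],[-1,0,0,0,0]]' 30
python3 -m pendant '[[-1,0,0,0.004,0],[-1,0,0,0.002,0],[-1,0,0,0,0]]' 30
python3 -m pendant '[[-1,0,0,0.003,0],[-1,0,0,0,0]]' 30

```

```text
clock: 58.52
tcp_pos: [0.5088, 0.2562, 0.2043]
orientation: [0.003, 0.041, 0.999, 0.001]
wrist_force: [-0.3, -0.3, -1.9]
finger_gap: 0.0687
grip_force: 46.7
clock: 58.9
tcp_pos: [0.5083, 0.2569, 0.1979]
orientation: [0.003, 0.04, 0.999, 0.001]
wrist_force: [0.6, 0.5, -2.2]
finger_gap: 0.0689
grip_force: 46.7
clock: 59.15
tcp_pos: [0.5089, 0.257, 0.1954]
orientation: [0.003, 0.04, 0.999, 0.001]
wrist_force: [0.7, 0.1, 1.3]
finger_gap: 0.0688
grip_force: 47.1
```

```bash

python3 -m pendant '[[-1,0,0,0.003,0],[-1,0,0,0.003,0],[-1,0,0,0,0]]' 30
python3 -m pendant '[[-1,0,0,0.003,0],[-1,0,0,0.002,0],[-1,0,0,0,0]]' 30

```

```text
clock: 59.52
tcp_pos: [0.5103, 0.2571, 0.1901]
orientation: [0.005, 0.041, 0.999, 0.001]
wrist_force: [3.6, -0.4, 5.2]
finger_gap: 0.0687
grip_force: 47.9
clock: 59.9
tcp_pos: [0.5107, 0.2572, 0.1853]
orientation: [0.005, 0.041, 0.999, 0.001]
wrist_force: [5.9, -0.5, 5.7]
finger_gap: 0.069
grip_force: 48.5
```

```bash

python3 -m pendant '[[-1,0,0,-0.01,0],[-1,0,0,-0.01,0],[-1,0,0,0,0],[-1,0,0,0,0]]' 30
python3 -c "
from h import *
go()
a=snap('scene')[140:270,110:260];t=snap('top')
cv2.imwrite('pics/tilt.png',cv2.resize(a,None,fx=5,fy=4.6,interpolation=cv2.INTER_CUBIC)[:,:,::-1]);cv2.imwrite('pics/tiltt.png',t[:,:,::-1])
"
```

```text
clock: 60.4
tcp_pos: [0.508, 0.2568, 0.2035]
orientation: [0.002, 0.04, 0.999, 0.001]
wrist_force: [-0.4, -0.9, -2.0]
finger_gap: 0.0687
grip_force: 47.7
clk 60.4 phi 3.061 p [0.508  0.2568 0.2035] gap 0.0687
```

View pics/tilt.png

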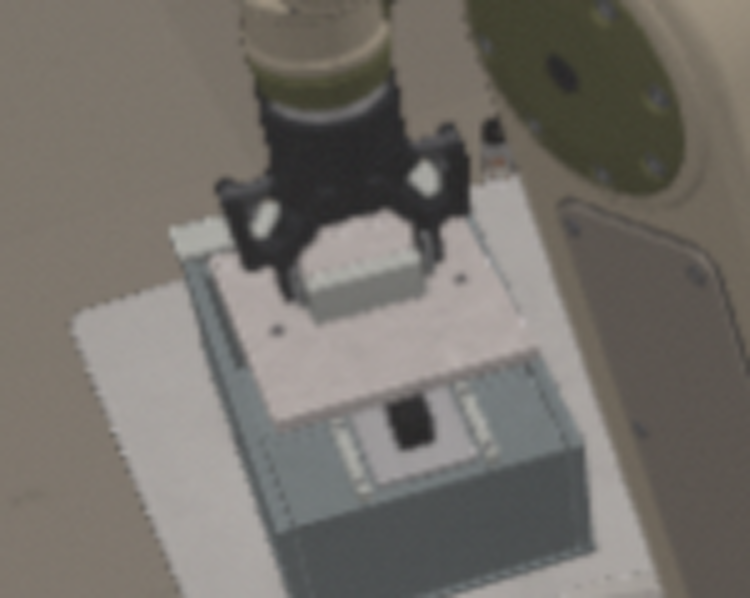

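```bash
cat >> h.py <<'E'
def bpt(P,th,T,h=.029,yaw=-.0797,dx=0,dy=0):
    P=np.array(P,float)/1000;x=P[:,0]+dx;y=P[:,1]+dy;z=P[:,2]-h
    c,s=np.cos(th),np.sin(th);X=c*x+s*z;Z=-s*x+c*z
    cy,sy=np.cos(yaw),np.sin(yaw)
    return np.stack([T[0]+cy*X-sy*y,T[1]+sy*X+cy*y,T[2]-.002+Z],-1)
E
python3 -c "
from h import *
from scipy.optimize import least_squares
T=(.508,.2568,.2035)
P=[(-80,77,-6),(-80,-77,-6),(-80,-77,6),(-7,35,36),(-7,-35,36)]
px=np.array([(275,427),(540,355),(538,346),(316,292),(425,266)])/[5,4.6]+[110,140]-.4
f=lambda q:(pix('scene',bpt(P,q[0],T,dx=q[1],dy=q[2]))-px).ravel()
for t0 in(0,.1,.2):
  r=least_squares(f,(t0,0,0),x_scale=(.1,.01,.01));print(np.round(r.x,4),np.round(r.fun,1),r.cost)
g=lambda q:f((q[0],0,0))
print(least_squares(g,(0.1,)).x)
for th in(0,.1,.17): print(th,np.round((pix('scene',bpt(P+[(80,77,6)],th,T))-[110,140])*[5,4.6]).tolist())
"
```

```text
[ 0.2687 -0.0089 -0.0005] [-0.1  1.   0.9  0.5  0.7 -1.1 -1.8  0.1  0.3 -1. ] 4.154916950724628
[ 0.2687 -0.0089 -0.0005] [-0.1  1.   0.9  0.5  0.7 -1.1 -1.8  0.1  0.3 -1. ] 4.154916950720661
[ 0.2687 -0.0089 -0.0005] [-0.1  1.   0.9  0.5  0.7 -1.1 -1.8  0.1  0.3 -1. ] 4.15491695072024
[0.15372971]
0 [[272.0, 438.0], [536.0, 365.0], [535.0, 352.0], [302.0, 288.0], [421.0, 257.0], [205.0, 245.0]]
0.1 [[271.0, 433.0], [537.0, 360.0], [535.0, 346.0], [302.0, 286.0], [420.0, 255.0], [208.0, 256.0]]
0.17 [[270.0, 429.0], [537.0, 355.0], [535.0, 340.0], [301.0, 285.0], [420.0, 254.0], [210.0, 264.0]]
```

```bash

python3 -m pendant '[[-1,-0.0105,0,0,0],[-1,-0.0105,0,0,0],[-1,-0.0105,0,0,0],[-1,0,0,0.01,0],[-1,0,0,0.01,0],[-1,0,0,0,0],[-1,0,0,0,0]]' 30
python3 -c "
from h import *
go(cw(-10,0,172),cw(-10,0,163))
"
```

```text
clock: 61.38
tcp_pos: [0.5395, 0.2544, 0.184]
orientation: [0.003, 0.04, 0.999, 0.001]
wrist_force: [0.2, 0.5, -1.7]
finger_gap: 0.069
grip_force: 47.6
clk 61.4 phi 3.061 p [0.5395 0.2544 0.184 ] gap 0.0690
-> [0.5396 0.254  0.172 ] tool [-0.0001 -0.0004  0.012 ] rows>=0.2
-> [0.5396 0.254  0.163 ] tool [0.    0.    0.009] rows>=0.1
```

```bash

python3 -m pendant '[[-1,0,0,0.006,0],[-1,0,0,0,0]]' 30
python3 -m pendant '[[-1,0,0,0.006,0],[-1,0,0,0,0]]' 30
python3 -m pendant '[[-1,0,0,0.004,0],[-1,0,0,0,0]]' 30
python3 -m pendant '[[-1,0,0,0.003,0],[-1,0,0,0,0]]' 30
```

```text
clock: 61.62
tcp_pos: [0.5396, 0.2543, 0.1777]
orientation: [0.002, 0.04, 0.999, 0.001]
wrist_force: [0.1, 0.0, -2.2]
finger_gap: 0.0688
grip_force: 47.6
clock: 61.88
tcp_pos: [0.5396, 0.2542, 0.1714]
orientation: [0.002, 0.04, 0.999, 0.001]
wrist_force: [0.0, -0.1, -1.5]
finger_gap: 0.0686
grip_force: 47.6
clock: 62.12
tcp_pos: [0.5398, 0.2542, 0.1677]
orientation: [0.002, 0.04, 0.999, 0.001]
wrist_force: [0.3, -0.3, -1.9]
finger_gap: 0.0689
grip_force: 47.6
clock: 62.38
tcp_pos: [0.5398, 0.2543, 0.1648]
orientation: [0.002, 0.04, 0.999, 0.001]
wrist_force: [-0.2, 0.5, -1.7]
finger_gap: 0.0687
grip_force: 47.6
```

```bash

for i in 1 ; do python3 -m pendant '[[-1,0,0,0.002,0],[-1,0,0,0,0]]' 30; done
python3 -m pendant '[[-1,0,0,0.0015,0],[-1,0,0,0,0]]' 30
python3 -m pendant '[[-1,0,0,0.0015,0],[-1,0,0,0,0]]' 30
```

```text
clock: 62.62
tcp_pos: [0.5399, 0.2543, 0.1629]
orientation: [0.003, 0.04, 0.999, 0.001]
wrist_force: [0.7, -0.4, -2.9]
finger_gap: 0.0684
grip_force: 47.6
clock: 62.88
tcp_pos: [0.5399, 0.2543, 0.1614]
orientation: [0.003, 0.04, 0.999, 0.001]
wrist_force: [0.5, -0.1, -2.9]
finger_gap: 0.0685
grip_force: 47.6
clock: 63.12
tcp_pos: [0.5399, 0.2543, 0.1599]
orientation: [0.003, 0.04, 0.999, 0.001]
wrist_force: [0.1, -0.0, -1.8]
finger_gap: 0.0688
grip_force: 47.6
```

```bash

python3 -m pendant '[[-1,0,0,0.0015,0],[-1,0,0,0,0]]' 30
python3 -m pendant '[[-1,0,0,0.0015,0],[-1,0,0,0,0]]' 30
python3 -m pendant '[[-1,0,0,0.0015,0],[-1,0,0,0,0]]' 30
```

```text
clock: 63.38
tcp_pos: [0.54, 0.2543, 0.1585]
orientation: [0.003, 0.04, 0.999, 0.001]
wrist_force: [0.4, 0.4, -2.4]
finger_gap: 0.0684
grip_force: 47.7
clock: 63.62
tcp_pos: [0.5402, 0.2544, 0.1576]
orientation: [0.003, 0.04, 0.999, 0.001]
wrist_force: [-2.3, -1.1, 2.7]
finger_gap: 0.0682
grip_force: 48.1
clock: 63.88
tcp_pos: [0.5402, 0.2544, 0.1575]
orientation: [0.004, 0.04, 0.999, 0.001]
wrist_force: [-4.4, -0.8, 11.0]
finger_gap: 0.0689
grip_force: 49.0
```

```bash

python3 -m pendant '[[-1,0,0,-0.0045,0],[-1,0,0,0,0]]' 30
python3 -m pendant '[[-1,-0.004,0,0,0],[-1,0,0,0,0]]' 30
python3 -m pendant '[[-1,-0.003,0,0,0],[-1,0,0,0,0]]' 30
python3 -m pendant '[[-1,-0.003,0,0,0],[-1,0,0,0,0]]' 30
```

```text
clock: 64.12
tcp_pos: [0.5402, 0.2544, 0.1601]
orientation: [0.003, 0.04, 0.999, 0.001]
wrist_force: [-0.1, -0.3, -1.6]
finger_gap: 0.0694
grip_force: 47.7
clock: 64.38
tcp_pos: [0.5443, 0.2539, 0.1596]
orientation: [0.002, 0.041, 0.999, 0.001]
wrist_force: [-0.2, -0.9, -2.2]
finger_gap: 0.069
grip_force: 47.7
clock: 64.62
tcp_pos: [0.5473, 0.2537, 0.1599]
orientation: [0.003, 0.041, 0.999, 0.001]
wrist_force: [0.1, -0.7, -2.6]
finger_gap: 0.069
grip_force: 47.7
clock: 64.88
tcp_pos: [0.5503, 0.2535, 0.1601]
orientation: [0.003, 0.041, 0.999, 0.001]
wrist_force: [0.6, 0.6, -2.6]
finger_gap: 0.0689
grip_force: 47.7
```

```bash

python3 -m pendant '[[-1,-0.003,0,0,0],[-1,0,0,0,0]]' 30
python3 -m pendant '[[-1,0,0,0.003,0],[-1,0,0,0,0]]' 30
python3 -m pendant '[[-1,0,0,0.003,0],[-1,0,0,0,0]]' 30
python3 -m pendant '[[-1,0,0,0.003,0],[-1,0,0,0,0]]' 30
```

```text
clock: 65.12
tcp_pos: [0.5532, 0.2533, 0.1602]
orientation: [0.003, 0.04, 0.999, 0.001]
wrist_force: [0.5, 0.4, -1.7]
finger_gap: 0.069
grip_force: 47.7
clock: 65.38
tcp_pos: [0.5529, 0.2533, 0.1569]
orientation: [0.003, 0.04, 0.999, 0.001]
wrist_force: [-0.2, -0.4, -0.7]
finger_gap: 0.0686
grip_force: 47.7
clock: 65.62
tcp_pos: [0.5533, 0.2534, 0.1546]
orientation: [0.003, 0.04, 0.999, 0.001]
wrist_force: [-0.1, 1.2, 1.6]
finger_gap: 0.0689
grip_force: 48.2
clock: 65.88
tcp_pos: [0.5531, 0.2535, 0.1513]
orientation: [0.003, 0.04, 0.999, 0.001]
wrist_force: [-0.9, 1.2, 3.2]
finger_gap: 0.069
grip_force: 48.2
```

```bash

python3 -m pendant '[[-1,0,0,0.003,0],[-1,0,0,0,0]]' 30
python3 -m pendant '[[-1,0,0,0.002,0],[-1,0,0,0,0]]' 30
python3 -m pendant '[[-1,0,0,0.002,0],[-1,0,0,0,0]]' 30
```

```text
clock: 66.12
tcp_pos: [0.5529, 0.2534, 0.1479]
orientation: [0.003, 0.04, 0.999, 0.001]
wrist_force: [-1.5, 1.5, 3.0]
finger_gap: 0.0687
grip_force: 48.3
clock: 66.38
tcp_pos: [0.5528, 0.2533, 0.1459]
orientation: [0.002, 0.04, 0.999, 0.001]
wrist_force: [-3.0, 0.6, 3.2]
finger_gap: 0.0687
grip_force: 48.4
clock: 66.62
tcp_pos: [0.553, 0.2533, 0.1447]
orientation: [0.003, 0.04, 0.999, 0.001]
wrist_force: [-3.7, 0.5, 7.6]
finger_gap: 0.0685
grip_force: 48.7
```

```bash

python3 -m pendant '[[-1,0,0,0.0015,0],[-1,0,0,0,0]]' 30
python3 -m pendant '[[0.8,0,0,0,0],[1,0,0,0,0],[1,0,0,0,0],[1,0,0,-0.03,0],[1,0,0,-0.04,0],[1,0.02,0,-0.03,0],[1,0.05,0,0,0],[1,0,0,0,0]]' 30
python3 -c "
from h import *
from scipy.optimize import least_squares
go(cw(-118,0,245),cw(-118,0,154))
A={n:snap(n) for n in('top','scene')}
cv2.imwrite('pics/seat_t.png',A['top'][:,:,::-1]);cv2.imwrite('pics/seat_s.png',A['scene'][:,:,::-1])
k=A['scene'][145:265,120:250]
cv2.imwrite('pics/seat.png',cv2.resize(k,None,fx=5,fy=5,interpolation=cv2.INTER_CUBIC)[:,:,::-1])
"
```

```text
clock: 66.88
tcp_pos: [0.553, 0.2533, 0.1446]
orientation: [0.003, 0.04, 0.999, 0.001]
wrist_force: [-6.4, -0.8, 14.9]
finger_gap: 0.069
grip_force: 49.6
clock: 67.88
tcp_pos: [0.4794, 0.2588, 0.2422]
orientation: [0.001, 0.04, 0.999, 0.0]
wrist_force: [0.6, 0.3, -1.1]
finger_gap: 0.085
grip_force: 0.0
clk 67.9 phi 3.062 p [0.4794 0.2588 0.2422] gap 0.0850
-> [0.432  0.2626 0.245 ] tool [ 0.0476  0.     -0.0028] rows>=0.8
-> [0.432  0.2626 0.154 ] tool [0.    0.    0.091] rows>=1.5
```

View pics/seat.png

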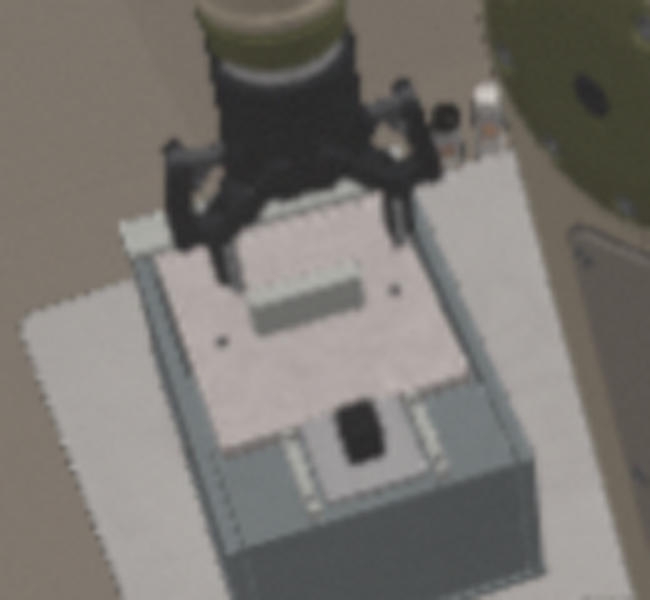

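```bash

python3 -m pendant '[[1,0.049,0.0002,0,0],[1,0,0,0.04,0],[1,0,0,0.035,0],[1,0,0,0.012,0],[1,0,0,0,0],[-1,0,0,0,0],[-1,0,0,0,0],[-1,0,0,0,0]]' 40
python3 -m pendant '[[-1,0,0,0,0],[-1,0,0,0,0],[-1,0,0,0,0]]'
python3 -m pendant '[[-1,-0.008,0,0,0],[-1,-0.008,0,0,0],[-1,-0.008,0,0,0],[-1,-0.008,0,0,0],[-1,0,0,0,0]]'
python3 -m pendant '[[-1,-0.005,0,0,0],[-1,0,0,0,0]]'
```

```text
clock: 68.97
tcp_pos: [0.4349, 0.2633, 0.1558]
orientation: [0.003, 0.04, 0.999, 0.001]
wrist_force: [1.2, -0.5, -0.5]
finger_gap: 0.0322
grip_force: 0.0
clock: 69.35
tcp_pos: [0.4347, 0.2626, 0.1558]
orientation: [0.003, 0.041, 0.999, 0.0]
wrist_force: [0.4, -3.4, 5.7]
finger_gap: 0.0212
grip_force: 42.0
clock: 69.97
tcp_pos: [0.4672, 0.26, 0.1559]
orientation: [0.003, 0.041, 0.999, 0.0]
wrist_force: [0.5, -4.5, 5.1]
finger_gap: 0.0213
grip_force: 41.9
clock: 70.22
tcp_pos: [0.4715, 0.2597, 0.1558]
orientation: [0.003, 0.041, 0.999, 0.0]
wrist_force: [-1.0, -3.2, 5.8]
finger_gap: 0.0209
grip_force: 42.1
```

```bash

python3 -m pendant '[[-1,-0.004,0,0,0],[-1,0,0,0,0]]'
python3 -m pendant '[[-1,-0.003,0,0,0],[-1,0,0,0,0]]'
python3 -m pendant '[[-1,-0.002,0,0,0],[-1,0,0,0,0]]'
```

```text
clock: 70.47
tcp_pos: [0.4746, 0.2594, 0.1558]
orientation: [0.002, 0.04, 0.999, 0.0]
wrist_force: [-3.9, -3.5, 7.5]
finger_gap: 0.0216
grip_force: 42.3
clock: 70.72
tcp_pos: [0.4747, 0.2594, 0.1558]
orientation: [-0.0, 0.04, 0.999, 0.001]
wrist_force: [-12.7, -3.4, 12.0]
finger_gap: 0.0212
grip_force: 43.0
clock: 70.97
tcp_pos: [0.4748, 0.2593, 0.1558]
orientation: [-0.002, 0.04, 0.999, 0.001]
wrist_force: [-17.9, -2.6, 16.7]
finger_gap: 0.021
grip_force: 43.5
```

```bash

python3 -m pendant '[[0.5,0,0,0,0],[1,0,0,0,0],[1,0,0,0,0],[1,0,0,-0.03,0],[1,0,0,-0.05,0],[1,0,-0.05,-0.03,0],[1,0,-0.055,0,0],[1,0,-0.055,0,0]]' 40
python3 -m pendant '[[1,0,-0.055,0,0],[1,0,-0.055,0,0],[1,0,-0.055,0,0],[1,0,0,0,0],[1,0,0,0,0]]'
python3 -c "
from h import *
A={n:snap(n) for n in('top','scene')}
def cf(P):
    d=np.array(P)-[*CQ[:2],0];c,s=np.cos(CQ[2]),np.sin(CQ[2]);return np.round([1e3*(c*d[0]+s*d[1]),1e3*(-s*d[0]+c*d[1])],1)
for l,z in(('lock_grip',.1445),('board',.12),('cup_1_mid',.025)):
  for n in A:
    for r in env.recognise(n,l)[:4]: print(l,n,np.round(r['centre'],1),round(r['score'],2),'case',cf(at(n,r['centre'],z)),at(n,r['centre'],z).round(3))
S=[(a,b) for a,b in rect(-80,80,-77,77,120)[:1]+rect(-80,80,-77,77,120)[2:]+rect(-7,7,-35,35,150)]
for d in ({'top':A['top']},{'scene':A['scene']},A):
  q,s=fit(d,S,CQ,(.012,.012,.04),4);print(list(d),cf([q[0],q[1],0]),round(q[2],4),s)
go()
"
```

```text
clock: 71.97
tcp_pos: [0.4671, 0.0985, 0.2655]
orientation: [0.004, 0.04, 0.999, 0.001]
wrist_force: [1.1, -0.8, -0.3]
finger_gap: 0.0857
grip_force: 0.0
clock: 72.6
tcp_pos: [0.4534, -0.0647, 0.2646]
orientation: [0.003, 0.041, 0.999, 0.001]
wrist_force: [-0.1, -0.1, 0.4]
finger_gap: 0.0852
grip_force: 0.0
lock_grip top [171.8 207.3] 0.93 case [-83.2  -3.4] [0.466 0.256 0.145]
lock_grip scene [188.1 221.2] 0.58 case [-78.9  -0.6] [0.471 0.259 0.144]
lock_grip scene [178.6 204.7] 0.29 case [-5.8  8.2] [0.544 0.262 0.144]
board top [175.3 174.7] 0.59 case [10.6  2.7] [0.56  0.255 0.12 ]
cup_1_mid top [171.7 204.8] 0.71 case [-65.4  27.8] [0.487 0.286 0.025]
['top'] [-6.8 -4.7] -0.0769 -63.05307
['scene'] [-16.1   1.9] -0.0817 -110.199104
['top', 'scene'] [-2.3  0.1] -0.0692 -156.17078
clk 73.0 phi 3.062 p [ 0.4535 -0.0639  0.2647] gap 0.0856
```

```bash
python3 -c "
from h import *
print(env.hand_in())"
```

```text
the job is handed in; nothing more can be done
None
```

I finished the job and handed it in at about 73 s. The lock was pulled back, all four loose cups were nested in the case's cup, and the cover board was seated flat under the lip. The lock slide went home to its stop, about 40 mm of travel. My first two tries at the first cup failed: the gripper shifted it about 2 cm and briefly picked it up by its rim before I set it down and regripped it. I was given no verdict.

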